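# Unstack the mahjong things from the lazy susan

## Robot

A 6-joint arm with a two-finger parallel gripper is mounted at the origin on the work surface. World frame = base frame: x ahead of the robot, y to its left, z up, the work surface at z = 0. Lengths are in m, angles in degrees, forces in N, time in s.
With the tool pointing down it reaches from about 0.3 to 0.775 m from the base axis. Payload 14.6 kg.
Tool frame: the origin (TCP) lies at the very end of the fingers, on their centre line; the grasp point (between the pads) lies 19 mm behind it; z points along the fingers, y is the direction in which the jaws open and shut (so a half turn about z gives the same grasp; the last joint's range is limited). The gripper opens to 94 mm and grips with 3 to 60 N. Pads are 16 mm wide; open, the fingers measure 119 mm over their backs; the gripper's body (75 mm by 177 mm) begins 78 mm behind the grasp point.
Start: joints at [72.96, 17.183, 87.147, -0, 75.671, -3.816], TCP at [0.126, 0.535, 0.177] pointing down, gripper open.
Joint ranges: [-173.82, 173.82], [-45.26, 126.66], [13.44, 144.39], [-59.66, 239.66], [0, 175.72], [-146.38, 146.38]. Speed limits (degrees/s): [127.2, 127.2, 147.25, 180, 180, 180].

## Interface

Orientations are given as a 3x3 rotation matrix whose columns are the frame's x, y, z axes.
In Python, from cell import observe, capture, workorder gives the robot as it stands.
- The arm moves only by the tool send_rows, never from a script. Its argument "moves" is one flat list of numbers, 6 for each row, row after row: the shift along the tool's x, y, z in units of 20 mm (1.0 is 20 mm), then the turn, a rotation vector about the tool's x, y, z in units of 10 degrees (1.0 is 10 degrees). A call has 1 to 5 rows; each row shifts and turns the commanded pose from where the row before left it, along the tool's axes as they then stand; what a row does not reach is not made up. A row lasts 1/8 s, in which the tool goes at most 62.5 mm and 10.7 degrees, less where a joint would pass 70% of its speed; a pose out of reach is approached as far as the arm can. A call with a number of a shift or a turn outside -1 to 1 is refused whole. A call with a gripper value outside its range is refused whole. "claw" is the opening, from 0 (shut) to 1 (fully open), set as the call begins (left out, the last holds). The fingers move at their own pace and stop on an object; "grip_force" is the grip in N (left out, the last holds). Time passes only in rows, so rows that do not move let the fingers close. It gives the time, the measured TCP pose, the force and the opening at its end, in the units of the state.
- observe(): the state, without advancing time (a new reading comes with each control period).
- capture(name): name is "side" or "top" or "wrist"; returns a dict with "color" (480x640x3 uint8, red, green, blue), "range_z" (480x640 float32, m along the optical axis (not along the pixel's ray), 0 where there is no reading), "fovy" (degrees; the focal length in pixels is half the picture's height over the tangent of half this angle, whatever the lens; pixels are square), "cx", "cy" (the principal point, pixels), "dist_coeffs" ([k1, k2, p1, p2, k3] as OpenCV has them; the pictures are not rectified), "cam_to_world" (4x4, takes a point from camera to world coordinates). Camera axes: x right, y down, z forward; pixel columns grow to the right and rows downward; lengths in m; the calibration is good to about 2 mm. A picture is of the moment at which its call begins.
- workorder.job_done(): hands the job in, once; it reports no verdict.
The state is a dict: "time": time; "qpos": joint angles; "qvel": joint speeds; "effort": joint torques, N m; "position": TCP position; "tool_rot": TCP orientation; "contact_force": force on the tool from outside, world axes, zero at the start; "moment": the same for the moment, N m; "opening": opening from 0.0 (shut) to 1.0 (fully open).
Only numpy, scipy, OpenCV 4.12 (cv2) and the standard library are available. Lean on these libraries where they do the work, as an engineer would, in place of code of your own. Each camera call takes 0.05 s, during which the arm holds its last target.

## Task

Clear the stack on the lazy susan for the next round, taking it apart from the top down: lay the mahjong tile in the middle of the steel tile rack, then set the roll of chips in the middle of the ceramic dish, then the square dice box in the middle of the cork coaster, and last the oblong counter case in the middle of the wooden tray, lengthwise along it. Each thing stays the same way up as it is now and is let go at its place, and the dice cup and the tea cup stay where they stand.

Things in the scene. Friction and masses are not known exactly. Their poses are not given: they have to be found in the camera images.
- tile_mid (a point): mahjong tile, top of the stack: an ivory block with a green back (green face up), 36 (x) x 27 (y) x 24 (high) mm, about 30 g. The point is its centre, 12 mm above its underside; z is up. It lies on the roll of chips.
- chips_mid (a point): upright roll of ten white plastic chips held by a paper band, one rigid cylinder 46 mm across and 30 mm high, about 80 g. The point is its centre, 15 mm above its underside; z is up. It stands on the dice box.
- dicebox_mid (a point): square light wooden dice box with a thin brass band, shut, 54 x 54 x 26 (high) mm, about 70 g. The point is its centre, 13 mm above its underside; x and y run along its sides, z is up. It stands on the counter case.
- case_mid (a point): oblong grey plastic counter case, shut, 100 (x) x 60 (y) x 26 (high) mm, about 220 g, bottom of the stack. The point is its centre, 13 mm above its underside; x runs along its length, z is up. It lies on the clear acrylic disc of the lazy susan, 280 mm across, whose top is 30 mm above the table and which does not turn.
- rack_seat (a point): place for the tile: small stainless steel tile rack, fixed, a flat bed 140 (x) x 86 (y) mm, 10 mm above the table, with 2 mm thick lips that stand 8 mm above the bed along its +y long side and both short ends; the -y side is open. The point is the middle of the bed's top face; x runs along its length, z is up.
- dish_seat (a point): place for the chips: round white ceramic dish, fixed, 132 mm across outside, flat inside floor 116 mm across and 6 mm above the table; its rim stands 8 mm above that floor. The point is the middle of the inside floor, z up.
- coaster_seat (a point): place for the dice box: flat square cork coaster, fixed, 100 x 100 mm and 5 mm thick, no rim. The point is the middle of its top face, z up; x and y run along its sides.
- tray_seat (a point): place for the counter case: oblong light wooden tray, fixed, 150 (x) x 110 (y) mm outside, inside floor 138 x 98 mm and 5 mm above the table; its rim stands 5 mm above that floor. The point is the middle of the inside floor; x runs along its length, z is up.
- dicecup: bystander: empty red dice cup standing on the lazy susan, 68 mm across at the rim, 75 mm high. Origin at the centre of its underside.
- teacup: bystander: empty blue ceramic tea cup without handle standing on the lazy susan, 68 mm across at the rim, 55 mm high. Origin at the centre of its underside.

How it is judged:
By the outcome, as a careful person would: the job done as asked, in the order asked, and still so for the second after the job is handed in, with the robot touching nothing.
It also fails if it takes over 120 s, if anything falls off the work surface, if the arm or the gripper's body presses on something with over 40 N, if the wrist force passes 120 N, or if a joint passes its speed limit or range.

## Working session

There is one attempt and no reset: what is moved stays moved. The work goes in short steps, Python scripts to look and compute and a tool call to move; the robot and the scene stay as the last step left them, time stands still between calls to the robot, and variables do not carry over. Pictures are saved under pics/ and viewed, and the job is handed in when it is done.

Besides the shell and the picture viewer there is one more tool, called after "Call:" by a JSON object that holds its "api" and its "payload". send_rows: Moves the arm, as the interface text tells. Shifts and turns lie within -1 to 1; 1 stands for 20 mm of shift or 10 degrees of turn. Its arguments: {"type":"object","properties":{"moves":{"type":"array"},"claw":{"type":"number"},"grip_force":{"type":"number"}},"required":["moves"]}

```bash
mkdir -p pics; ls; cat > h.py <<'E'
import numpy as np,cv2
from cell import observe,capture,workorder
def snap(n,tag):
    c=capture(n); np.savez(f'pics/{tag}.npz',**c); cv2.imwrite(f'pics/{tag}.png',c['color'][:,:,::-1]); return c
def load(tag): return dict(np.load(f'pics/{tag}.npz'))
def K(c):
    f=240/np.tan(np.radians(float(c['fovy'])/2)); return np.array([[f,0,float(c['cx'])],[0,f,float(c['cy'])],[0,0,1]])
def rays(c,uv):
    n=cv2.undistortPoints(np.array(uv,float).reshape(-1,1,2),K(c),np.array(c['dist_coeffs'],float)).reshape(-1,2)
    d=np.c_[n,np.ones(len(n))]; T=c['cam_to_world']; return T[:3,3],d@T[:3,:3].T,d
def onz(c,uv,z):
    o,r,_=rays(c,uv); return o+r*((z-o[2])/r[:,2])[:,None]
def cloud(c):
    v,u=np.mgrid[0:480,0:640]; uv=np.c_[u.ravel(),v.ravel()]
    o,r,_=rays(c,uv); return (o+r*c['range_z'].reshape(-1,1)).reshape(480,640,3)
def proj(c,p):
    T=np.linalg.inv(c['cam_to_world']); p=np.atleast_2d(p)@T[:3,:3].T+T[:3,3]
    return cv2.projectPoints(p,np.zeros(3),np.zeros(3),K(c),np.array(c['dist_coeffs'],float))[0].reshape(-1,2)
def st():
    s=observe(); print(s['time'],np.round(s['position'],4),np.round(s['tool_rot'],3).tolist(),np.round(s['contact_force'],1),s['opening'],np.round(s['qpos'],1))
E
python3 - <<'E'
from h import *
st()
for n in ['top','side','wrist']:
    c=snap(n,n+'0'); print(n,c['fovy'],c['cx'],c['cy'],c['dist_coeffs'],np.round(c['cam_to_world'],3).tolist())
E
```

```text
pics
0.0 [0.1258 0.5351 0.1762] [[-0.973, 0.229, -0.0], [0.229, 0.973, -0.001], [0.0, -0.001, -1.0]] [-0.2 -0.1  0.7] 1.0017495287746927 [73.  17.2 87.2 -0.  75.7 -3.8]
top 49.69972367093092 317.7266124463554 243.00297247825932 [-0.13742778  0.          0.          0.          0.        ] [[-0.005, -0.995, 0.102, 0.417], [-1.0, 0.005, 0.007, -0.004], [-0.007, -0.102, -0.995, 1.186], [0.0, 0.0, 0.0, 1.0]]
side 57.91052877694631 319.25142105747153 236.47770837274507 [0.02317492 0.         0.         0.         0.        ] [[0.992, -0.079, 0.094, 0.46], [-0.122, -0.669, 0.733, -0.568], [0.005, -0.739, -0.674, 0.63], [0.0, 0.0, 0.0, 1.0]]
wrist 65.24405913870552 321.7849944185891 236.94516721065148 [0.02532522 0.         0.         0.         0.        ] [[0.228, 0.938, 0.261, 0.049], [0.974, -0.22, -0.061, 0.554], [0.0, 0.268, -0.963, 0.385], [0.0, 0.0, 0.0, 1.0]]
```

View pics/top0.png

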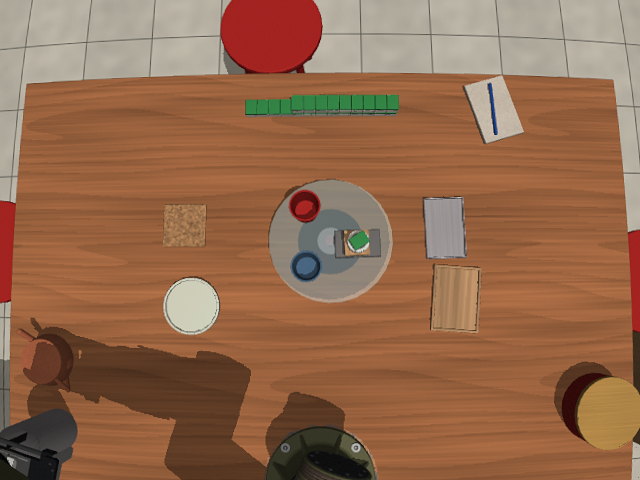

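View pics/side0.png

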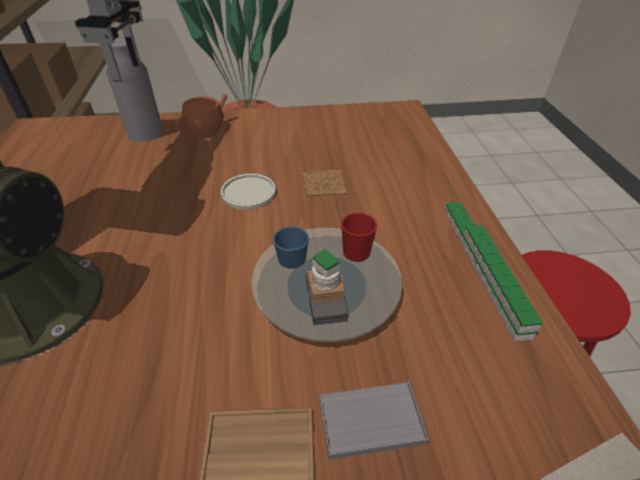

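View pics/wrist0.png

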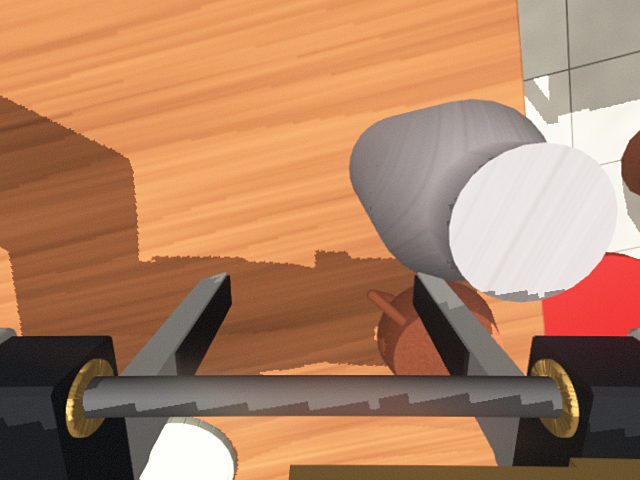

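```bash
python3 - <<'E'
from h import *
c=load('top0');im=c['color'][:,:,::-1]
def crop(t,x0,y0,x1,y1,s,im=im):
    cv2.imwrite(f'pics/{t}.png',cv2.resize(im[y0:y1,x0:x1],None,fx=s,fy=s,interpolation=cv2.INTER_CUBIC))
crop('a1',265,175,395,305,6*.75)
crop('a2',155,195,225,340,4)
crop('a3',415,190,490,340,4)
s=load('side0')['color'][:,:,::-1]
crop('a4',240,200,410,345,4,s)
P=cloud(c)
for uv in [(358,241),(340,245),(375,245),(330,290),(100,200),(446,228),(455,300),(185,225),(191,306)]: print(uv,P[uv[1],uv[0]].round(4))
E
```

```text
(358, 241) [ 0.5291 -0.079   0.1354]
(340, 245) [ 0.5291 -0.0452  0.0543]
(375, 245) [ 0.5281 -0.1215  0.0601]
(330, 290) [ 0.431  -0.023   0.0309]
(100, 200) [ 0.6457  0.525  -0.0015]
(446, 228) [ 0.5711 -0.291   0.013 ]
(455, 300) [ 0.4061 -0.3095  0.0047]
(185, 225) [0.5829 0.3132 0.0022]
(191, 306) [0.3953 0.2945 0.0067]
```

View pics/a1.png

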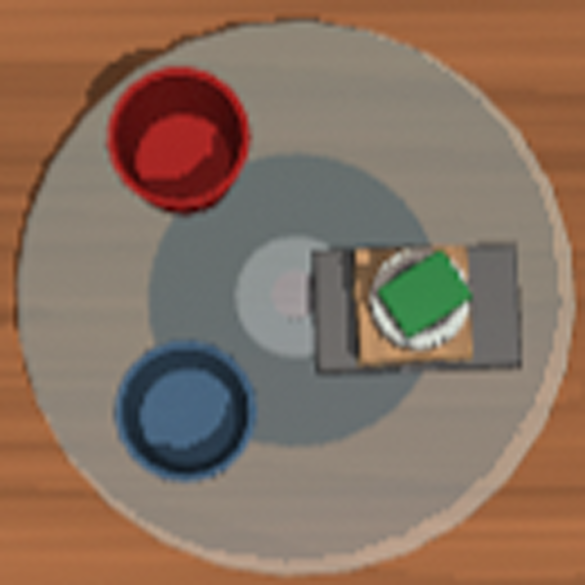

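View pics/a4.png

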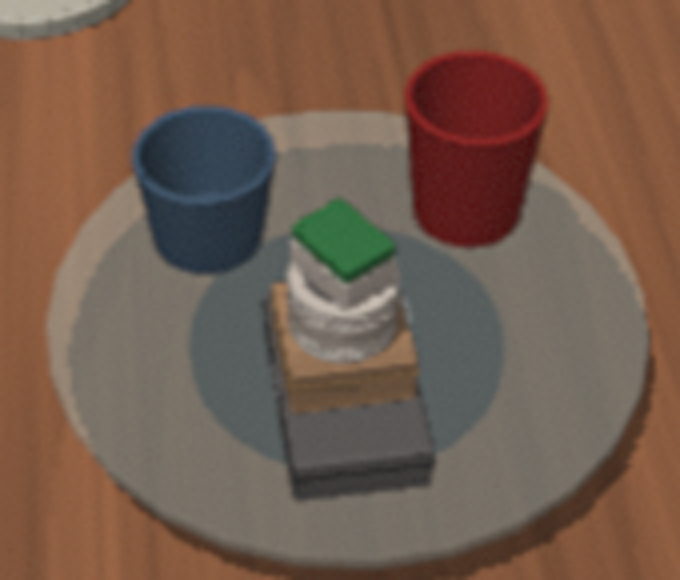

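View pics/a2.png

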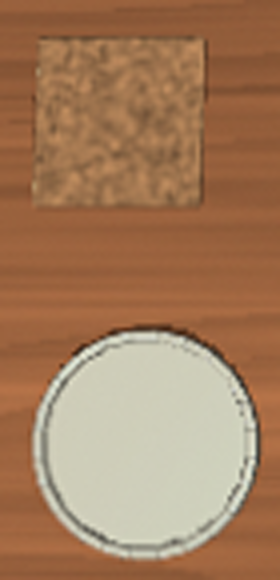

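View pics/a3.png

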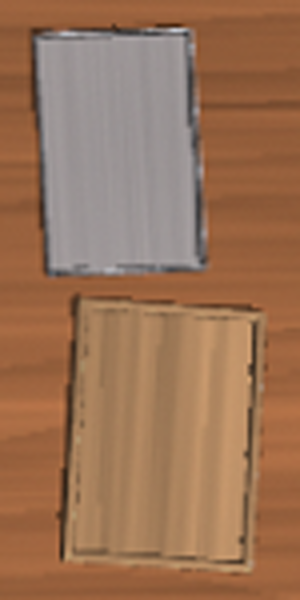

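```bash
python3 - <<'E'
from h import *
c=load('top0')
def f(n,pts,z,ox,oy,s):
    p=[(ox+(x+.5)/s-.5,oy+(y+.5)/s-.5) for x,y in pts]
    w=onz(c,p,z); m=w.mean(0)
    print(n,m.round(4)); 
    if len(w)==4:
        for i in range(4):
            d=w[(i+1)%4]-w[i]; print('   ',w[i][:2].round(4),round(np.hypot(*d[:2])*1e3,1),round(np.degrees(np.arctan2(d[1],d[0])),1))
f('tile',[(436,250),(471,294),(414,337),(377,292)],.136,265,175,4.5)
f('case',[(312,251),(517,243),(521,367),(317,373)],.056,265,175,4.5)
f('box',[(357,249),(466,246),(473,356),(359,363)],.082,265,175,4.5)
f('chips',[(420,298)],.112,265,175,4.5)
f('dish',[(33,444),(146,329),(259,444),(146,559)],.014,155,195,4)
f('coas',[(36,38),(206,38),(204,208),(33,206)],.005,155,195,4)
f('rack',[(33,30),(190,28),(206,270),(46,273)],.014,415,190,4)
f('tray',[(77,297),(267,312),(252,570),(62,560)],.010,415,190,4)
f('red',[(179,139)],.105,265,175,4.5)
f('blue',[(186,410)],.085,265,175,4.5)
s=load('side0')['color'][:,:,::-1]
cv2.imwrite('pics/a5.png',cv2.resize(s[375:480,200:440],None,fx=3.3,fy=3.3,interpolation=cv2.INTER_CUBIC))
P=cloud(c)
# depth fits
g=(c['color'].astype(int)); m=(P[...,2]>.125)&(P[...,2]<.15)&(abs(P[...,0]-.53)<.05)&(abs(P[...,1]+.08)<.05)
print(m.sum(),P[m].mean(0),np.median(P[m],0))
E
```

```text
tile [ 0.5315 -0.081   0.136 ]
    [ 0.5512 -0.0864] 25.5 -142.3
    [ 0.531  -0.1021] 32.5 126.7
    [ 0.5116 -0.0759] 26.4 38.8
    [ 0.5322 -0.0594] 33.1 -54.8
case [ 0.5328 -0.083   0.056 ]
    [ 0.5612 -0.0321] 100.4 -88.0
    [ 0.5647 -0.1325] 60.8 -179.1
    [ 0.5039 -0.1334] 99.3 91.4
    [ 0.5015 -0.0341] 59.8 1.9
box [ 0.5325 -0.0798  0.082 ]
    [ 0.5588 -0.053 ] 52.1 -88.7
    [ 0.56   -0.1051] 52.8 -177.2
    [ 0.5072 -0.1076] 54.3 93.2
    [ 0.5042 -0.0534] 54.6 0.4
chips [ 0.5319 -0.0806  0.112 ]
dish [0.3963 0.2927 0.014 ]
    [0.396  0.3583] 92.4 -44.7
    [0.4617 0.2933] 92.8 -134.7
    [0.3965 0.2273] 91.6 135.4
    [0.3313 0.2917] 92.8 45.8
coas [0.5822 0.3138 0.005 ]
    [0.6324 0.365 ] 101.4 -90.7
    [0.6312 0.2636] 99.5 -179.5
    [0.5318 0.2628] 101.1 89.1
    [0.5334 0.3639] 99.0 0.6
rack [ 0.5733 -0.2872  0.014 ]
    [ 0.643  -0.2391] 92.2 -89.3
    [ 0.6442 -0.3313] 140.7 -178.2
    [ 0.5036 -0.3357] 92.8 90.7
    [ 0.5025 -0.2428] 140.5 1.5
tray [ 0.4102 -0.3104  0.01  ]
    [ 0.4889 -0.2612] 111.1 -94.9
    [ 0.4794 -0.3719] 147.6 175.1
    [ 0.3324 -0.3592] 109.9 86.1
    [ 0.3399 -0.2495] 149.5 -4.5
red [0.6084 0.0312 0.105 ]
blue [0.4821 0.0287 0.085 ]
232 [ 0.53079133 -0.08034196  0.13611314] [ 0.53090747 -0.08094655  0.13632122]
```

View pics/a5.png

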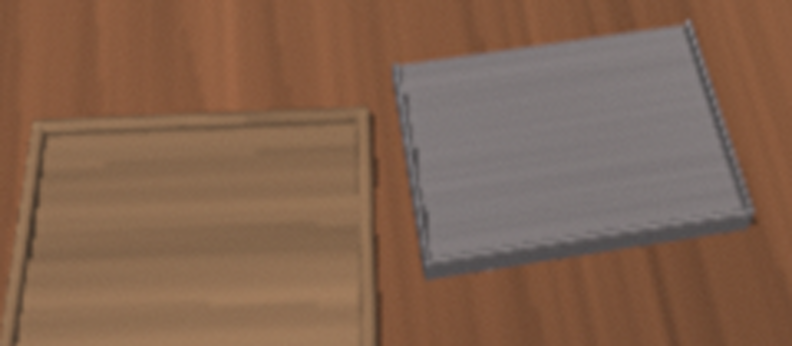

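```bash
cat >> h.py <<'E'
def R2(a): a=np.radians(a); return np.array([[np.cos(a),-np.sin(a)],[np.sin(a),np.cos(a)]])
def rect(cx,cy,a,lx,ly,z):
    q=np.array([[-1,-1],[1,-1],[1,1],[-1,1]])*[lx/2,ly/2]@R2(a).T+[cx,cy]; return np.c_[q,np.full(4,z)]
def circ(cx,cy,r,z):
    t=np.linspace(0,2*np.pi,40); return np.c_[cx+r*np.cos(t),cy+r*np.sin(t),np.full(40,z)]
def overlay(c,shapes,out,box,s):
    x0,y0,x1,y1=box; im=cv2.resize(c['color'][y0:y1,x0:x1,::-1],None,fx=s,fy=s,interpolation=cv2.INTER_CUBIC)
    for p in shapes:
        q=(proj(c,p)-[x0,y0]+.5)*s-.5
        cv2.polylines(im,[np.round(q*8).astype(np.int32)],True,(255,255,0),1,cv2.LINE_AA,3)
    cv2.imwrite(f'pics/{out}.png',im)
def go(x,y,z,yaw):
    s=observe(); R=np.array(s['tool_rot']); p=np.array(s['position'])
    d=R.T@(np.array([x,y,z])-p)/.02
    cur=np.degrees(np.arctan2(R[1,1],R[0,1])); dy=(yaw-cur+180)%360-180
    w=np.degrees(np.arctan2(R[1,1],R[0,1]))
    tilt=R.T@np.cross(R[:,2],[0,0,-1])
    print('t',round(s['time'],2),'pos',p.round(4),'yaw',round(cur,2),'shift units now-frame',d.round(2),'turn z units',round(-dy/10,2),'tilt units',np.degrees(tilt).round(2)/10,'F',np.round(s['contact_force'],1),'op',round(s['opening'],3))
    a=np.radians(yaw); Rt=np.array([[np.sin(a),np.cos(a),0],[-np.cos(a),np.sin(a),0],[0,0,-1]])
    print('   shift after turning',(Rt.T@(np.array([x,y,z])-p)/.02).round(2))
E
python3 - <<'E'
from h import *
S=[rect(.532,-.081,126,.036,.027,.136),circ(.532,-.081,.023,.112),rect(.5325,-.08,1.5,.054,.054,.082),rect(.533,-.083,91.7,.1,.06,.056),
 circ(.3963,.2927,.066,.014),rect(.5822,.3138,-.5,.1,.1,.005),rect(.573,-.286,181,.14,.086,.010),rect(.410,-.310,175.2,.15,.11,.010)]
for n in ['top','side']:
    c=load(n+'0')
    overlay(c,S,'o1'+n,(265,190,395,290) if n=='top' else (240,200,410,345),6 if n=='top' else 4)
    overlay(c,S,'o2'+n,(155,195,225,340) if n=='top' else (210,160,360,220),4 if n=='top' else 5)
    overlay(c,S,'o3'+n,(415,190,490,340) if n=='top' else (195,375,440,480),4 if n=='top' else 3.2)
a=[cv2.imread(f'pics/o{k}top.png') for k in (2,3)]
h=max(x.shape[0] for x in a); a=[cv2.copyMakeBorder(x,0,h-x.shape[0],0,0,0) for x in a]; cv2.imwrite('pics/o23.png',np.hstack(a))
b=[cv2.imread(f'pics/o{k}side.png') for k in (2,3)]
w=max(x.shape[1] for x in b); b=[cv2.copyMakeBorder(x,0,0,0,w-x.shape[1],0) for x in b]; o=np.vstack(b);print(o.shape);cv2.imwrite('pics/o23s.png',o[:600,:800])
E
```

```text
(636, 784, 3)
```

View pics/o1top.png

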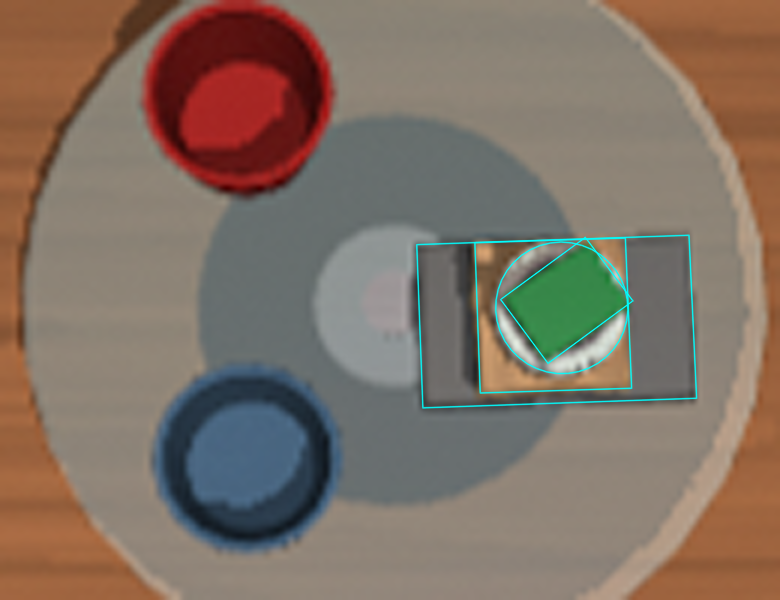

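View pics/o1side.png

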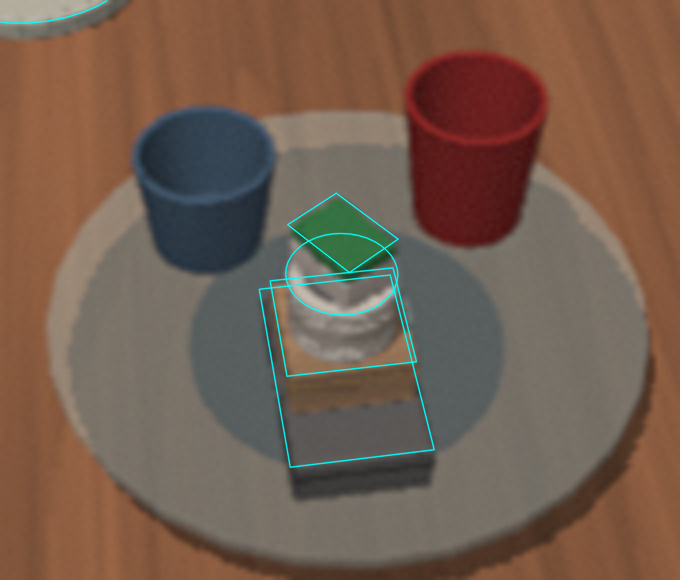

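View pics/o23.png

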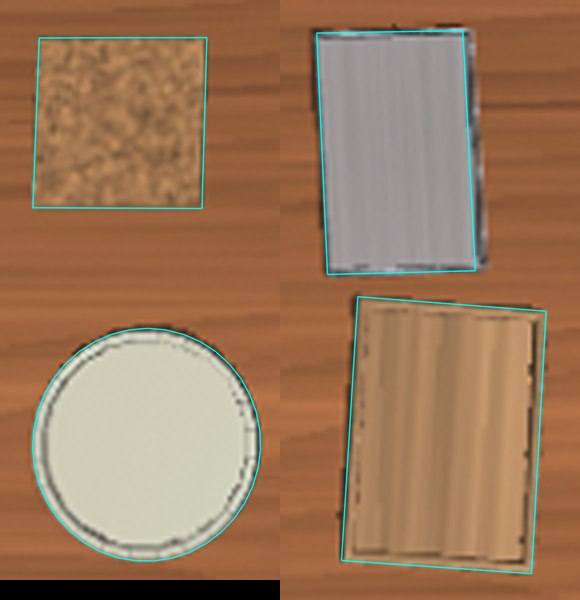

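View pics/o23s.png

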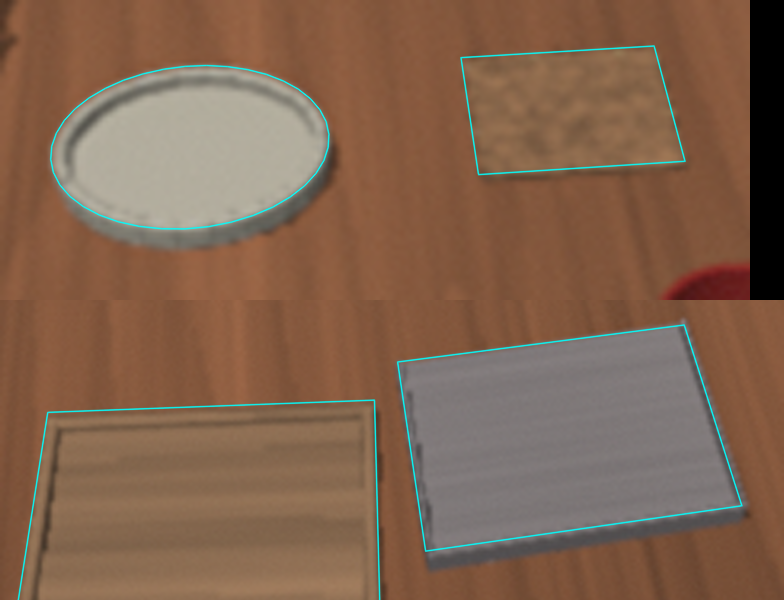

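```bash
python3 - <<'E'
from h import *
for n in ['side','wrist','top']:
    P=cloud(load(n+'0')); 
    for lo in (.03,.06,.1,.14,.18,.22):
        m=(P[...,2]>lo)&(P[...,2]<lo+.04)&(P[...,0]>0)&(P[...,0]<.8)&(P[...,1]>-.5)&(P[...,1]<.9)
        if m.sum()>10: print(n,lo,m.sum(),P[m].min(0).round(2),P[m].max(0).round(2))
c=load('side0');P=cloud(c)
for uv in [(135,100),(130,75),(125,50),(140,135),(205,115)]: print(uv,P[uv[1],uv[0]].round(3))
go(.532,-.081,.2,36)
E
```

```text
side 0.03 8974 [ 0.   -0.17  0.03] [0.68 0.67 0.07]
side 0.06 5544 [ 0.01 -0.11  0.06] [0.64 0.68 0.1 ]
side 0.1 2703 [ 0.03 -0.1   0.1 ] [0.64 0.63 0.14]
side 0.14 1262 [ 0.04 -0.08  0.14] [0.15 0.63 0.18]
side 0.18 2267 [ 0.06 -0.09  0.18] [0.15 0.64 0.22]
side 0.22 2433 [ 0.09 -0.09  0.22] [0.15 0.65 0.26]
wrist 0.03 2420 [0.05 0.56 0.03] [0.29 0.68 0.07]
wrist 0.06 4344 [0.05 0.56 0.06] [0.28 0.67 0.1 ]
wrist 0.1 680 [0.05 0.57 0.1 ] [0.11 0.62 0.14]
wrist 0.14 1120 [0.05 0.57 0.14] [0.13 0.67 0.18]
wrist 0.18 13630 [0.05 0.48 0.18] [0.15 0.67 0.22]
wrist 0.22 28958 [0.07 0.48 0.22] [0.14 0.65 0.26]
top 0.03 8465 [ 0.03 -0.16  0.03] [0.68 0.67 0.07]
top 0.06 3292 [ 0.03 -0.13  0.06] [0.64 0.68 0.1 ]
top 0.1 990 [ 0.04 -0.1   0.1 ] [0.64 0.64 0.14]
top 0.14 443 [ 0.05 -0.09  0.14] [0.53 0.64 0.18]
top 0.18 806 [ 0.08 -0.09  0.18] [0.15 0.66 0.22]
top 0.22 909 [ 0.08 -0.09  0.22] [0.15 0.6  0.26]
(135, 100) [0.115 0.573 0.119]
(130, 75) [0.12  0.576 0.184]
(125, 50) [0.12  0.595 0.238]
(140, 135) [0.101 0.572 0.018]
(205, 115) [0.287 0.572 0.069]
t 0.15 pos [0.1257 0.5352 0.1763] yaw 76.78 shift units now-frame [-26.82 -25.35  -1.16] turn z units 4.08 tilt units [-0.005 -0.     0.   ] F [-0.2 -0.4 -0. ] op 1.002
   shift after turning [36.87 -1.68 -1.18]
```

Call:
{"api": "send_rows", "payload": {"moves": [-1,-0.95,-0.2,0,0,0,-1,-0.95,-0.2,0,0,0,-1,-0.95,-0.2,0,0,0,-1,-0.95,-0.2,0,0,0,-1,-0.95,-0.2,0,0,0], "claw": 1, "grip_force": 15}}

```text
time: 0.78
position: [0.2018, 0.4192, 0.1967]
tool_rot: [[-0.973, 0.229, -0.0], [0.229, 0.973, -0.0], [0.0, -0.0, -1.0]]
contact_force: [0.7, 0.2, -0.4]
opening: 1.002
```

Call:
{"api": "send_rows", "payload": {"moves": [-1,-0.95,0,0,0,0,-1,-0.95,0,0,0,0,-1,-0.95,0,0,0,0,-1,-0.95,0,0,0,0,-1,-0.95,0,0,0,0]}}

```text
time: 1.4
position: [0.2774, 0.3038, 0.1967]
tool_rot: [[-0.973, 0.229, -0.0], [0.229, 0.973, -0.0], [0.0, -0.0, -1.0]]
contact_force: [1.3, 0.0, 0.6]
opening: 0.999
```

Call:
{"api": "send_rows", "payload": {"moves": [-1,-0.95,0,0,0,0,-1,-0.95,0,0,0,0,-1,-0.95,0,0,0,0,-1,-0.95,0,0,0,0,-1,-0.95,0,0,0,0]}}

```text
time: 2.02
position: [0.353, 0.1885, 0.1967]
tool_rot: [[-0.973, 0.229, -0.0], [0.229, 0.973, -0.0], [0.0, -0.0, -1.0]]
contact_force: [-0.4, 0.6, -0.2]
opening: 1.002
```

```bash
python3 -c "
from h import *
go(.532,-.081,.2,36)"
```

```text
t 2.02 pos [0.353  0.1885 0.1967] yaw 76.78 shift units now-frame [-11.8  -11.07  -0.17] turn z units 4.08 tilt units [-0.    -0.001  0.   ] F [-0.4  0.6 -0.2] op 1.002
   shift after turning [16.16 -0.68 -0.17]
```

Call:
{"api": "send_rows", "payload": {"moves": [-1,-0.94,0,0,0,0,-1,-0.94,0,0,0,0,-1,-0.94,0,0,0,0,-1,-0.94,0,0,0,0,-1,-0.94,0,0,0,0]}}

```text
time: 2.65
position: [0.4289, 0.0741, 0.1966]
tool_rot: [[-0.973, 0.229, -0.0], [0.229, 0.973, 0.0], [0.0, -0.0, -1.0]]
contact_force: [0.1, 0.1, 0.1]
opening: 1.001
```

Call:
{"api": "send_rows", "payload": {"moves": [-1,-0.94,0,0,0,0,-1,-0.94,0,0,0,0,-1,-0.94,0,0,0,0,-1,-0.94,0,0,0,0,-1,-0.94,0,0,0,0]}}

```text
time: 3.28
position: [0.5047, -0.0402, 0.1966]
tool_rot: [[-0.973, 0.229, -0.0], [0.229, 0.973, 0.0], [0.0, -0.0, -1.0]]
contact_force: [0.9, 0.8, -0.8]
opening: 0.998
```

Call:
{"api": "send_rows", "payload": {"moves": [-0.9,-0.85,0,0,0,0,-0.9,-0.8,0,0,0,0,0,0,0,0,0,1,0,0,0,0,0,1,0,0,0,0,0,1]}}

```text
time: 3.9
position: [0.5317, -0.0798, 0.1965]
tool_rot: [[-0.725, 0.689, -0.001], [0.689, 0.725, 0.0], [0.0, -0.0, -1.0]]
contact_force: [-0.3, -0.3, 0.4]
opening: 1.003
```

Call:
{"api": "send_rows", "payload": {"moves": [0,0,0,0,0,1,0,0,0,0,0,0.08]}}

```text
time: 4.15
position: [0.5318, -0.0798, 0.1965]
tool_rot: [[-0.588, 0.809, -0.0], [0.809, 0.588, 0.0], [0.0, -0.0, -1.0]]
contact_force: [0.2, -0.2, 0.1]
opening: 0.996
```

```bash
python3 -c "
from h import *
go(.532,-.081,.116,36)
c=snap('wrist','w1')
S=[rect(.532,-.081,126,.036,.027,.136),rect(.532,-.081,126,.036,.027,.112),circ(.532,-.081,.023,.112)]
overlay(c,S,'w1o',(0,0,640,480),1.25)
snap('side','s1')
"
```

```text
t 4.15 pos [ 0.5318 -0.0798  0.1965] yaw 36.0 shift units now-frame [-0.06 -0.03  4.03] turn z units -0.0 tilt units [-0.002 -0.002 -0.   ] F [ 0.2 -0.2  0.1] op 0.996
   shift after turning [ 0.06 -0.03  4.03]
```

View pics/w1o.png

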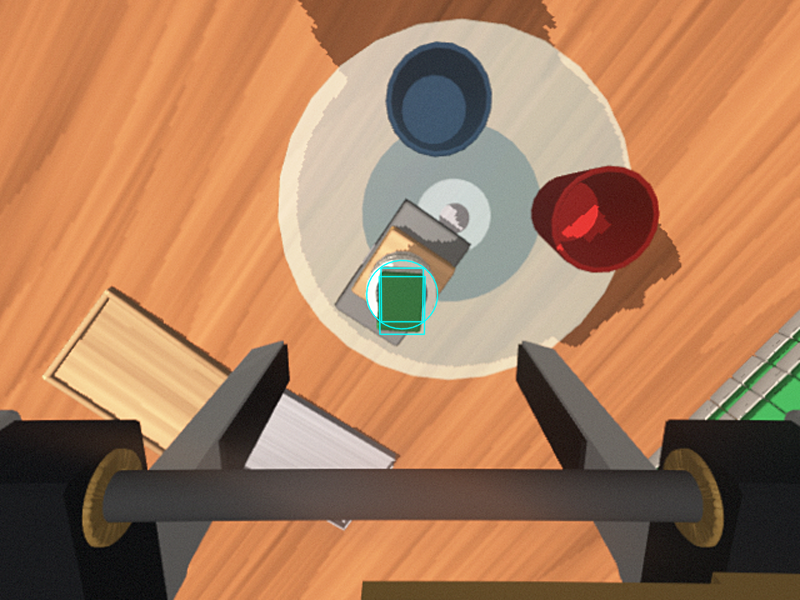

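Call:
{"api": "send_rows", "payload": {"moves": [-0.05,-0.03,1,0,0,0,0,0,1,0,0,0,0,0,1,0,0,0,0,0,0.9,0,0,0], "claw": 0.6}}

```text
time: 4.75
position: [0.5318, -0.0809, 0.118]
tool_rot: [[-0.59, 0.807, -0.0], [0.807, 0.59, 0.0], [0.0, -0.0, -1.0]]
contact_force: [-0.5, -0.3, -0.6]
opening: 0.618
```

Call:
{"api": "send_rows", "payload": {"moves": [0,0,0.1,0,0,0,0,0,0,0,0,0,0,0,0,0,0,0,0,0,0,0,0,0], "claw": 0.1}}

```text
time: 5.25
position: [0.5322, -0.081, 0.1173]
tool_rot: [[-0.588, 0.809, 0.001], [0.809, 0.588, -0.0], [-0.001, 0.001, -1.0]]
contact_force: [-0.5, -0.0, -0.5]
opening: 0.211
```

Call:
{"api": "send_rows", "payload": {"moves": [0,0,0,0,0,0,0,0,0,0,0,0,0,0,0,0,0,0]}}

```text
time: 5.62
position: [0.532, -0.081, 0.1168]
tool_rot: [[-0.587, 0.809, 0.0], [0.809, 0.587, -0.0], [-0.0, 0.0, -1.0]]
contact_force: [-0.8, -0.2, 0.2]
opening: 0.101
```

```bash
python3 -c "
from h import *
go(.573,-.287,.116,91)
c=snap('side','s2')
overlay(c,[],'s2o',(240,120,440,345),2.5)
"
```

```text
t 5.62 pos [ 0.532  -0.081   0.1168] yaw 35.98 shift units now-frame [-9.54 -4.39  0.04] turn z units -5.5 tilt units [ 0.  0. -0.] F [-0.8 -0.2  0.2] op 0.101
   shift after turning [  1.87 -10.34   0.04]
```

View pics/s2o.png

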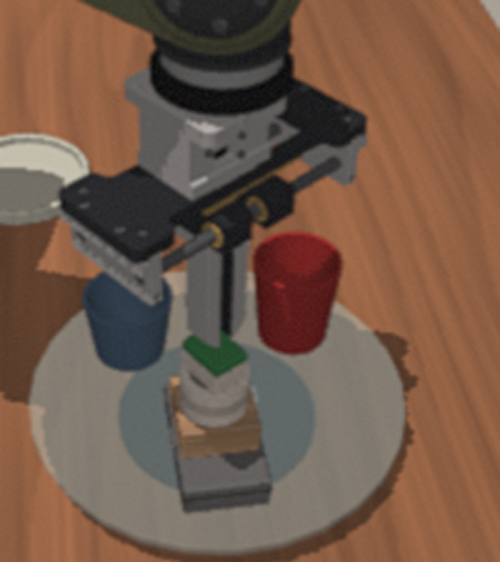

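```bash
python3 -c "
from h import *
s=observe();p=np.array(s['position']);c=load('s2')
print((proj(c,p)-[240,120])*2.5, c['fovy'],c['cam_to_world'].round(3).tolist())
P=cloud(c)
# green tile points
g=c['color'].astype(int);m=(g[...,1]>g[...,0]+30)&(g[...,1]>g[...,2]+20)&(abs(P[...,0]-.53)<.06)&(abs(P[...,1]+.08)<.06)
print(m.sum(),P[m].mean(0),P[m].min(0),P[m].max(0))
c=snap('wrist','w2')
overlay(c,[rect(.532,-.081,126,.036,.027,.136)],'w2o',(0,0,640,480),1.25)
c=snap('side','s3')
overlay(c,[rect(.532,-.081,126,.036,.027,.136)],'s3o',(280,200,380,300),6)
"
```

```text
[[212.39879255 364.44884693]] 57.91052877694631 [[0.992, -0.079, 0.094, 0.46], [-0.122, -0.669, 0.733, -0.568], [0.005, -0.739, -0.674, 0.63], [0.0, 0.0, 0.0, 1.0]]
193 [ 0.53244001 -0.08880499  0.13510409] [ 0.51427299 -0.10391844  0.13020581] [ 0.5498141  -0.07067615  0.1376645 ]
```

View pics/w2o.png

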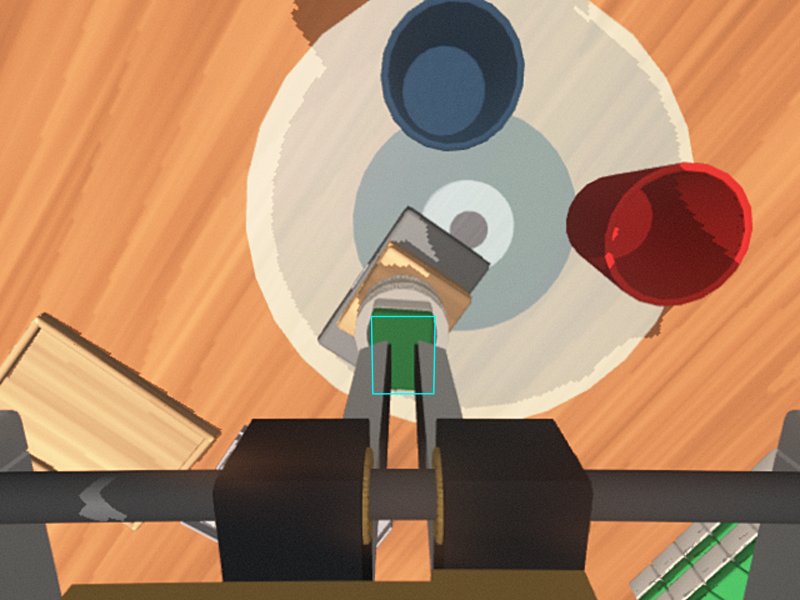

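View pics/s3o.png

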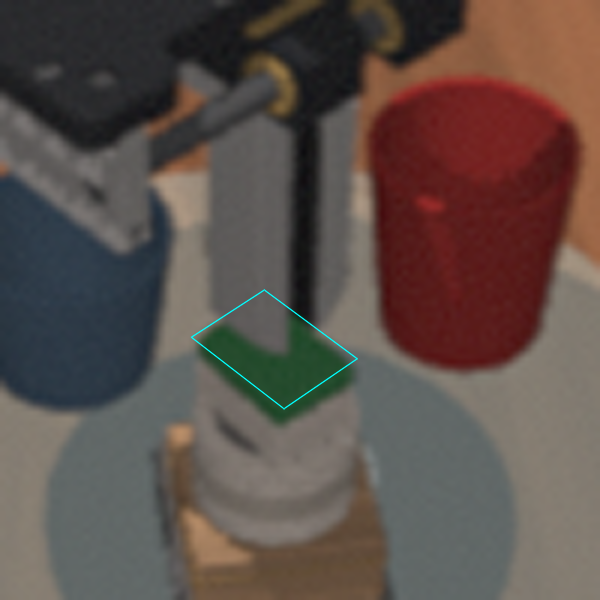

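```bash
python3 -c "
from h import *
for t in ['w1','w2','s3','s1','side0']:
    c=load(t);P=cloud(c);g=c['color'].astype(int)
    m=(g[...,1]>g[...,0]+30)&(g[...,1]>g[...,2]+20)&(abs(P[...,0]-.53)<.06)&(abs(P[...,1]+.08)<.06)
    print(t,m.sum(),np.median(P[m],0).round(4),P[m].min(0).round(4),P[m].max(0).round(4))
c=load('s3');P=cloud(c)
for (x,y) in [(270,200),(270,260),(270,300),(280,330),(285,345),(285,352),(330,200),(330,280),(250,330)]:
    u,v=280+x/6,200+y/6; print((x,y),P[int(round(v)),int(round(u))].round(4))
c=load('w2');P=cloud(c)
for (x,y) in [(380,360),(375,380),(425,360),(432,375),(404,330),(470,230)]:
    print((x,y),P[int(y/1.25),int(x/1.25)].round(4))
c=load('w1');P=cloud(c)
for (x,y) in [(280,350),(270,380),(530,350),(545,380),(400,300),(330,150),(700,150)]:
    print((x,y),P[int(y/1.25),int(x/1.25)].round(4))
st()
"
```

```text
w1 1603 [ 0.5296 -0.0795  0.1364] [ 0.5106 -0.127   0.0552] [ 0.5498 -0.0593  0.1389]
w2 1965 [ 0.5283 -0.0744  0.1364] [ 0.5101 -0.0962  0.1305] [ 0.5633 -0.0304  0.2614]
s3 195 [ 0.5325 -0.0895  0.1354] [ 0.5142 -0.103   0.1307] [ 0.5498 -0.0709  0.1376]
s1 256 [ 0.5321 -0.0857  0.1353] [ 0.5144 -0.1034  0.131 ] [ 0.5499 -0.0652  0.1384]
side0 280 [ 0.532  -0.0845  0.1355] [ 0.513  -0.1038  0.1307] [ 0.5501 -0.0632  0.1378]
(270, 200) [ 0.5288 -0.0963  0.2028]
(270, 260) [ 0.5292 -0.0952  0.1815]
(270, 300) [ 0.5294 -0.0956  0.1671]
(280, 330) [ 0.5332 -0.0918  0.1522]
(285, 345) [ 0.5366 -0.0812  0.1345]
(285, 352) [ 0.5359 -0.0857  0.1368]
(330, 200) [ 0.5463 -0.0818  0.188 ]
(330, 280) [ 0.5471 -0.0822  0.1588]
(250, 330) [ 0.5245 -0.0977  0.159 ]
(380, 360) [ 0.5189 -0.0773  0.1659]
(375, 380) [ 0.5181 -0.0777  0.1828]
(425, 360) [ 0.532  -0.0673  0.167 ]
(432, 375) [ 0.5334 -0.0666  0.1791]
(404, 330) [ 0.5252 -0.0709  0.1375]
(470, 230) [ 0.5423 -0.0232  0.0314]
(280, 350) [ 0.4872 -0.101   0.2318]
(270, 380) [ 0.4902 -0.1029  0.2519]
(530, 350) [ 0.5648 -0.0422  0.2368]
(545, 380) [ 0.5655 -0.0441  0.2589]
(400, 300) [ 0.5291 -0.0786  0.1371]
(330, 150) [ 0.4339 -0.0386  0.0307]
(700, 150) [0.6743 0.1359 0.0019]
5.775 [ 0.5319 -0.081   0.1167] [[-0.587, 0.809, -0.0], [0.809, 0.587, -0.0], [0.0, -0.0, -1.0]] [-0.5 -0.4  0.7] 0.10106327003471616 [-12.6  18.9  93.2  -0.   67.9 -48.5]
```

```bash
python3 -c "
from h import *
for t,z0 in [('wrist0',.1763),('w1',.1965),('w2',.1167),('s2',.1168),('s3',.1167)]:
    c=load(t);P=cloud(c)
    p0=np.array([.1257,.5352]) if t=='wrist0' else np.array([.532,-.081])
    d=np.hypot(P[...,0]-p0[0],P[...,1]-p0[1])
    m=(d<.062)&(P[...,2]>max(z0-.01,.139 if t!='wrist0' else 0)) &(P[...,2]<z0+.12)
    if t=='wrist0': m&=P[...,1]<.6
    z=np.sort(P[...,2][m]); print(t,len(z),z[:5].round(4),z[[20,60,150]].round(4),'above tcp',round(z[20]-z0,4))
"
python3 -c "
from h import *
c=load('w1');overlay(c,[],'w1c',(190,250,480,400),2.7)
c=load('s1');s=observe();overlay(c,[rect(.532,-.081,36,.094,.016,.1965)],'s1c',(240,100,440,300),4)"
```

```text
wrist0 16337 [0.1667 0.1669 0.1671 0.1673 0.1673] [0.1689 0.1736 0.1806] above tcp -0.0074
w1 11926 [0.2251 0.2252 0.2254 0.2254 0.2255] [0.2264 0.2272 0.229 ] above tcp 0.0299
w2 4915 [0.1463 0.1463 0.1464 0.1464 0.1465] [0.1477 0.15   0.153 ] above tcp 0.031
s2 820 [0.1441 0.1443 0.1455 0.1459 0.146 ] [0.1499 0.1557 0.1639] above tcp 0.0331
s3 818 [0.1445 0.1453 0.1458 0.1458 0.1461] [0.1499 0.1552 0.1641] above tcp 0.0332
```

View pics/w1c.png

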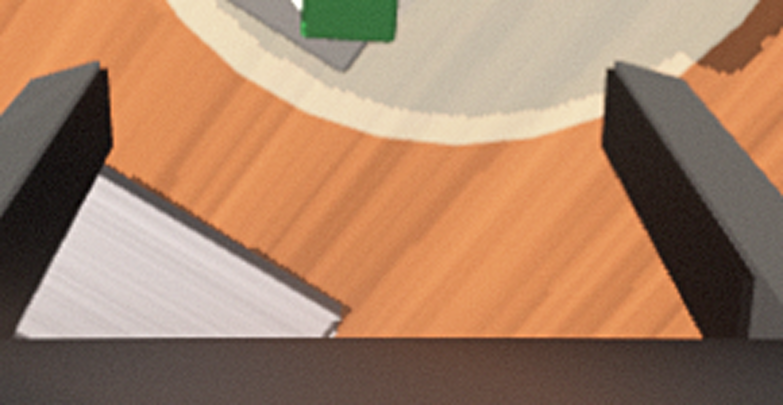

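View pics/s1c.png

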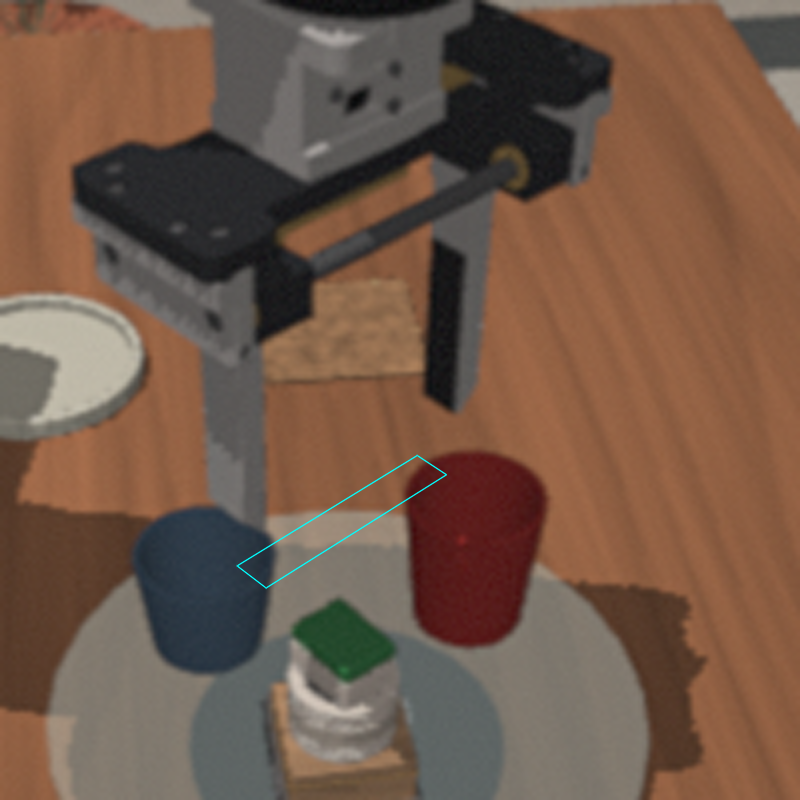

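Call:
{"api": "send_rows", "payload": {"moves": [0,0,0,0,0,0,0,0,0,0,0,0,0,0,0,0,0,0,0,0,0,0,0,0,0,0,0,0,0,0], "claw": 0.55}}

```text
time: 6.4
position: [0.532, -0.0809, 0.1167]
tool_rot: [[-0.587, 0.809, 0.0], [0.809, 0.587, -0.0], [-0.0, -0.0, -1.0]]
contact_force: [-0.0, -0.6, -0.9]
opening: 0.544
```

Call:
{"api": "send_rows", "payload": {"moves": [0,0,0.5,0,0,0,0,0,0.5,0,0,0,0,0,0.43,0,0,0,0,0,0,0,0,0]}}

```text
time: 6.9
position: [0.5315, -0.0808, 0.0872]
tool_rot: [[-0.587, 0.809, -0.002], [0.809, 0.587, 0.0], [0.001, -0.001, -1.0]]
contact_force: [0.7, -0.2, 0.0]
opening: 0.549
```

Call:
{"api": "send_rows", "payload": {"moves": [0,0,0,0,0,0,0,0,0,0,0,0,0,0,0,0,0,0,0,0,0,0,0,0,0,0,0,0,0,0], "claw": 0.1}}

```text
time: 7.52
position: [0.5321, -0.081, 0.0884]
tool_rot: [[-0.587, 0.809, 0.0], [0.809, 0.587, -0.0], [-0.0, 0.0, -1.0]]
contact_force: [-0.6, -0.2, 3.3]
opening: 0.288
```

```bash
python3 -c "
from h import *
go(.573,-.287,.116,91)
c=snap('side','s4')
overlay(c,[],'s4o',(260,160,400,300),5)
"
```

```text
t 7.53 pos [ 0.5321 -0.081   0.0884] yaw 35.98 shift units now-frame [-9.54 -4.39 -1.38] turn z units -5.5 tilt units [0.001 0.002 0.   ] F [-0.6 -0.2  3.3] op 0.288
   shift after turning [  1.87 -10.33  -1.38]
```

View pics/s4o.png

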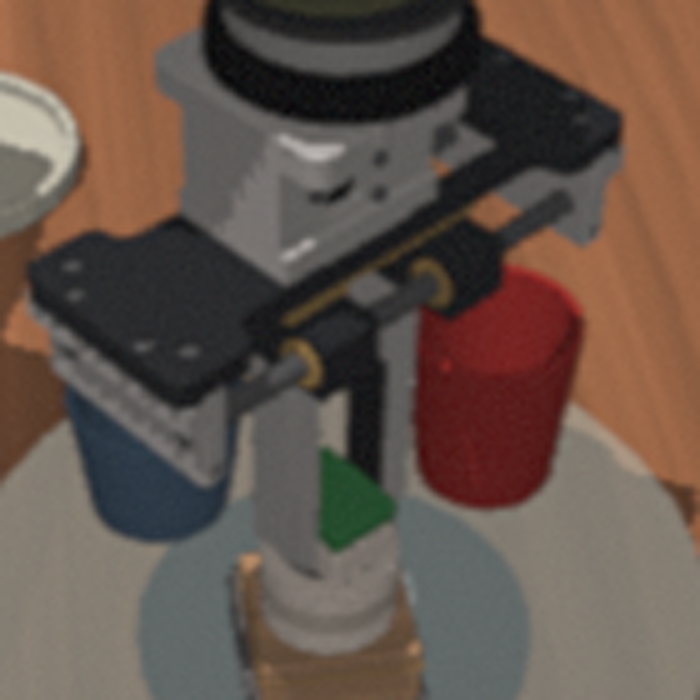

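Call:
{"api": "send_rows", "payload": {"moves": [0,0,-0.2,0,0,0,0,0,-0.5,0,0,0,0,0,-1,0,0,0,0,0,-1,0,0,0,0,0,0,0,0,0]}}

```text
time: 8.2
position: [0.5327, -0.0811, 0.1438]
tool_rot: [[-0.587, 0.809, 0.003], [0.809, 0.587, -0.001], [-0.002, 0.002, -1.0]]
contact_force: [0.1, 0.1, 0.2]
opening: 0.29
```

```bash
python3 -c "
from h import *
go(.573,-.287,.116,91)
c=snap('side','s5')
overlay(c,[],'s5o',(260,100,400,260),5)
c=snap('wrist','w5');overlay(c,[],'w5o',(200,180,440,360),3.3)
"
```

```text
t 8.2 pos [ 0.5327 -0.0811  0.1438] yaw 35.98 shift units now-frame [-9.51 -4.42  1.4 ] turn z units -5.5 tilt units [0.012 0.013 0.   ] F [0.1 0.1 0.2] op 0.29
   shift after turning [  1.84 -10.33   1.39]
```

View pics/s5o.png

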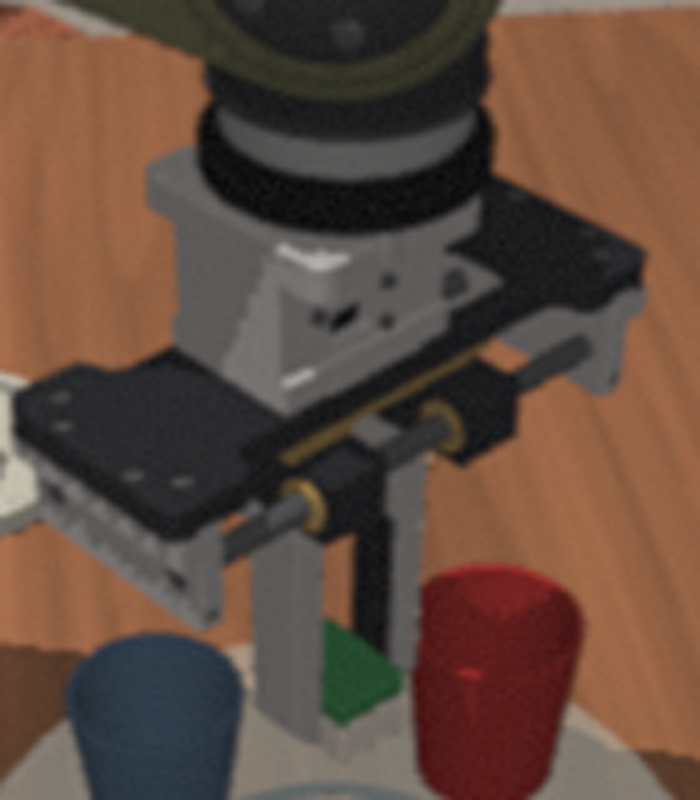

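View pics/w5o.png

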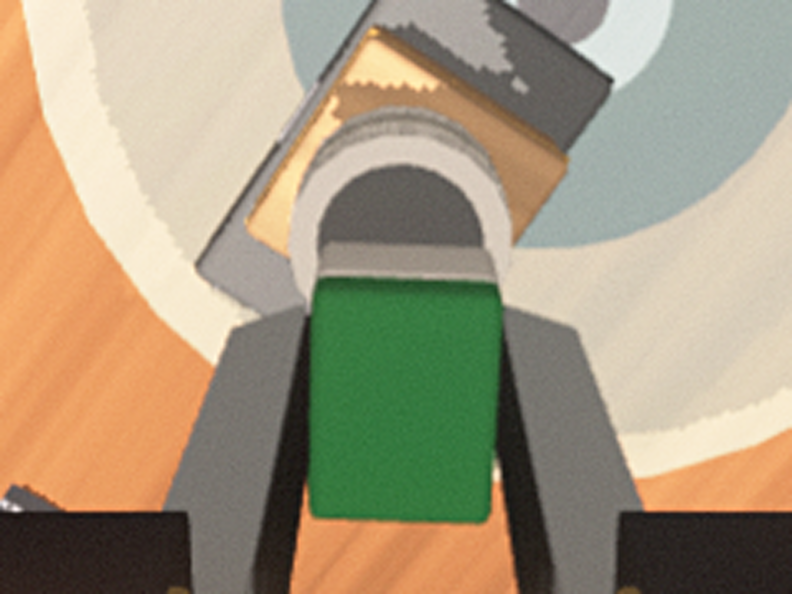

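Call:
{"api": "send_rows", "payload": {"moves": [0,0,0,0,0,-1,0,0,0,0,0,-1,0,0,0,0,0,-1,0,0,0,0,0,-1,0,0,0,0,0,-1]}}

```text
time: 8.93
position: [0.5315, -0.0809, 0.1411]
tool_rot: [[-0.998, 0.064, -0.002], [0.064, 0.998, 0.0], [0.002, 0.0, -1.0]]
contact_force: [-0.1, 0.5, -0.2]
opening: 0.291
```

Call:
{"api": "send_rows", "payload": {"moves": [0,0,0,0,0,-0.5,0.35,-1,0,0,0,0,0.35,-1,0,0,0,0,0.35,-1,0,0,0,0,0.35,-1,0,0,0,0]}}

```text
time: 9.55
position: [0.5047, -0.1619, 0.1411]
tool_rot: [[-1.0, -0.017, -0.001], [-0.017, 1.0, 0.001], [0.001, 0.001, -1.0]]
contact_force: [0.6, -0.4, 0.4]
opening: 0.286
```

Call:
{"api": "send_rows", "payload": {"moves": [0.3,-1,0,0,0,0,0.2,-1,0,0,0,0,0,-1,0.5,0,0,0,0,-1,1,0,0,0,0,-1,1,0,0,0]}}

```text
time: 10.18
position: [0.4969, -0.2626, 0.0906]
tool_rot: [[-1.0, -0.017, -0.001], [-0.017, 1.0, 0.0], [0.001, 0.0, -1.0]]
contact_force: [0.0, 0.2, -0.9]
opening: 0.289
```

```bash
python3 -c "
from h import *
go(.573,-.2875,-.013,91)
"
```

```text
t 10.18 pos [ 0.4969 -0.2626  0.0906] yaw 90.98 shift units now-frame [-3.79 -1.31  5.17] turn z units -0.0 tilt units [ 0.002 -0.003 -0.   ] F [ 0.   0.2 -0.9] op 0.289
   shift after turning [ 3.78 -1.31  5.18]
```

Call:
{"api": "send_rows", "payload": {"moves": [-1,-0.35,0,0,0,0,-1,-0.35,0,0,0,0,-1,-0.3,0,0,0,0,-0.8,-0.3,1,0,0,0,0,0,1,0,0,0]}}

```text
time: 10.8
position: [0.5735, -0.2866, 0.0499]
tool_rot: [[-1.0, -0.017, -0.001], [-0.017, 1.0, 0.001], [0.001, 0.001, -1.0]]
contact_force: [-0.4, 0.7, -0.5]
opening: 0.288
```

Call:
{"api": "send_rows", "payload": {"moves": [0,0,1,0,0,0,0,0,0.5,0,0,0,0,0,0,0,0,0]}}

```text
time: 11.18
position: [0.573, -0.2861, 0.0216]
tool_rot: [[-1.0, -0.017, -0.001], [-0.017, 1.0, 0.0], [0.001, 0.001, -1.0]]
contact_force: [-0.2, -0.4, -0.1]
opening: 0.292
```

```bash
sed -i 's/Rt=np.array(.*)$/Rt=np.array([[-np.sin(a),np.cos(a),0],[np.cos(a),np.sin(a),0],[0,0,-1]])/' h.py; python3 -c "
from h import *
go(.573,-.2875,-.013,91)
c=snap('wrist','w6')
S=[rect(.573,-.2875,1,.036,.027,.034),rect(.573,-.286,181,.14,.086,.010)]
overlay(c,S,'w6o',(0,0,640,480),1.25)
c=snap('side','s6')
overlay(c,S,'s6o',(280,300,440,470),4)
"
```

```text
t 11.18 pos [ 0.573  -0.2861  0.0216] yaw 90.97 shift units now-frame [-0.   -0.07  1.73] turn z units -0.0 tilt units [ 0.003 -0.005 -0.   ] F [-0.2 -0.4 -0.1] op 0.292
   shift after turning [-0.   -0.07  1.73]
```

View pics/w6o.png

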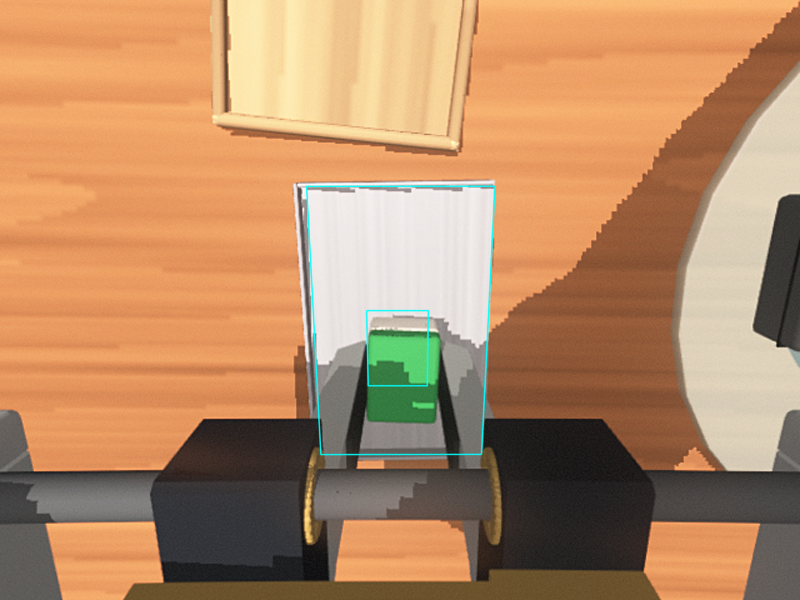

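View pics/s6o.png

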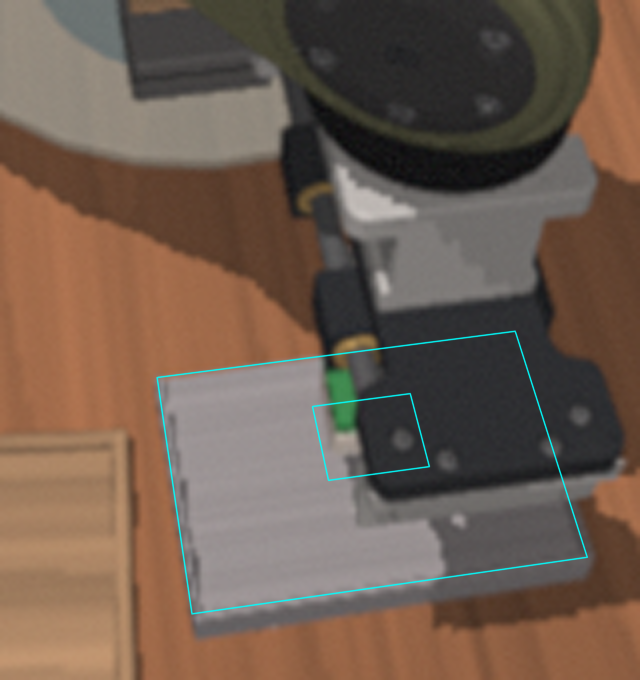

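Call:
{"api": "send_rows", "payload": {"moves": [0,0,1,0,0,0,0,0,0.5,0,0,0,0,0,0.1,0,0,0,0,0,0,0,0,0]}}

```text
time: 11.78
position: [0.5735, -0.2863, -0.0099]
tool_rot: [[-1.0, -0.017, -0.0], [-0.017, 1.0, 0.0], [0.0, 0.0, -1.0]]
contact_force: [0.1, 0.4, -0.5]
opening: 0.292
```

Call:
{"api": "send_rows", "payload": {"moves": [0,0,0.1,0,0,0,0,0,0,0,0,0,0,0,0,0,0,0]}}

```text
time: 12.15
position: [0.5735, -0.2863, -0.0117]
tool_rot: [[-1.0, -0.017, 0.0], [-0.017, 1.0, -0.0], [-0.0, -0.0, -1.0]]
contact_force: [-0.5, 0.2, -0.2]
opening: 0.29
```

Call:
{"api": "send_rows", "payload": {"moves": [0,0,0.07,0,0,0,0,0,0,0,0,0]}}

```text
time: 12.4
position: [0.5734, -0.2862, -0.0134]
tool_rot: [[-1.0, -0.017, -0.0], [-0.017, 1.0, 0.0], [0.0, 0.0, -1.0]]
contact_force: [0.0, -0.5, 0.5]
opening: 0.286
```

Call:
{"api": "send_rows", "payload": {"moves": [0,0,0,0,0,0,0,0,0,0,0,0,0,0,0,0,0,0], "claw": 0.45}}

```text
time: 12.78
position: [0.5734, -0.2863, -0.0132]
tool_rot: [[-1.0, -0.017, -0.0], [-0.017, 1.0, -0.0], [0.0, -0.0, -1.0]]
contact_force: [-0.5, 0.1, -0.3]
opening: 0.445
```

Call:
{"api": "send_rows", "payload": {"moves": [0,0,-0.3,0,0,0,0,0,-1,0,0,0,0,0,-1,0,0,0,0,0,-1,0,0,0,0,0,-1,0,0,0]}}

```text
time: 13.4
position: [0.5736, -0.2863, 0.0746]
tool_rot: [[-1.0, -0.017, 0.001], [-0.017, 1.0, -0.0], [-0.001, -0.0, -1.0]]
contact_force: [1.0, -0.4, 0.2]
opening: 0.449
```

```bash
python3 -c "
from h import *
go(.532,-.081,.15,91)
c=snap('wrist','w7')
S=[rect(.573,-.2865,1,.036,.027,.034),rect(.573,-.286,181,.14,.086,.010)]
overlay(c,S,'w7o',(0,0,640,480),1.25)
"
```

```text
t 13.4 pos [ 0.5736 -0.2863  0.0746] yaw 90.98 shift units now-frame [ 1.9  10.3  -3.77] turn z units -0.0 tilt units [-0.003  0.004 -0.   ] F [ 1.  -0.4  0.2] op 0.449
   shift after turning [ 1.9  10.3  -3.77]
```

View pics/w7o.png

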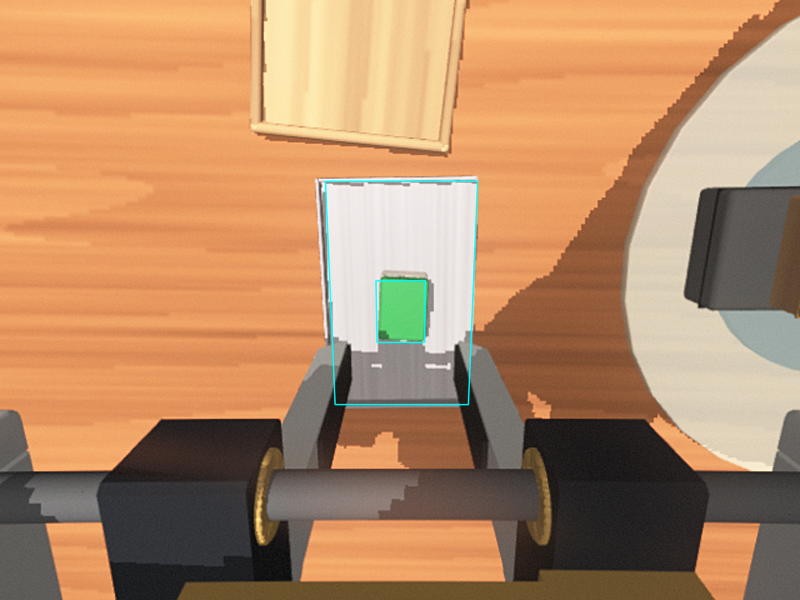

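Call:
{"api": "send_rows", "payload": {"moves": [0,0,-1,0,0,0,0.3,1,-1,0,0,0,0.3,1,-0.3,0,0,0,0.3,1,0,0,0,0,0.3,1,0,0,0,0], "claw": 0.72}}

```text
time: 14.08
position: [0.5478, -0.206, 0.1193]
tool_rot: [[-1.0, -0.017, -0.0], [-0.017, 1.0, 0.0], [0.0, 0.0, -1.0]]
contact_force: [0.2, -0.3, 0.2]
opening: 0.722
```

Call:
{"api": "send_rows", "payload": {"moves": [0.3,1,0,0,0,0,0.3,1,0,0,0,0,0.05,1,0,0,0,0,0,1,0,0,0,0,0,1,0,0,0,0]}}

```text
time: 14.7
position: [0.5335, -0.1056, 0.1188]
tool_rot: [[-1.0, -0.017, 0.0], [-0.017, 1.0, -0.0], [-0.0, -0.0, -1.0]]
contact_force: [0.0, -0.1, -0.0]
opening: 0.719
```

```bash
python3 -c "
from h import *
go(.533,-.081,.059,91)
c=snap('wrist','w8')
S=[circ(.533,-.081,.023,.112),rect(.533,-.08,1.5,.054,.054,.082),rect(.533,-.083,91.7,.1,.06,.056)]
overlay(c,S,'w8o',(0,0,640,480),1.25)
c=snap('side','s8')
overlay(c,S,'s8o',(280,200,400,345),5)
"
```

```text
t 14.7 pos [ 0.5335 -0.1056  0.1188] yaw 90.99 shift units now-frame [0.   1.23 2.99] turn z units -0.0 tilt units [-0.  0.  0.] F [ 0.  -0.1 -0. ] op 0.719
   shift after turning [0.   1.23 2.99]
```

View pics/w8o.png

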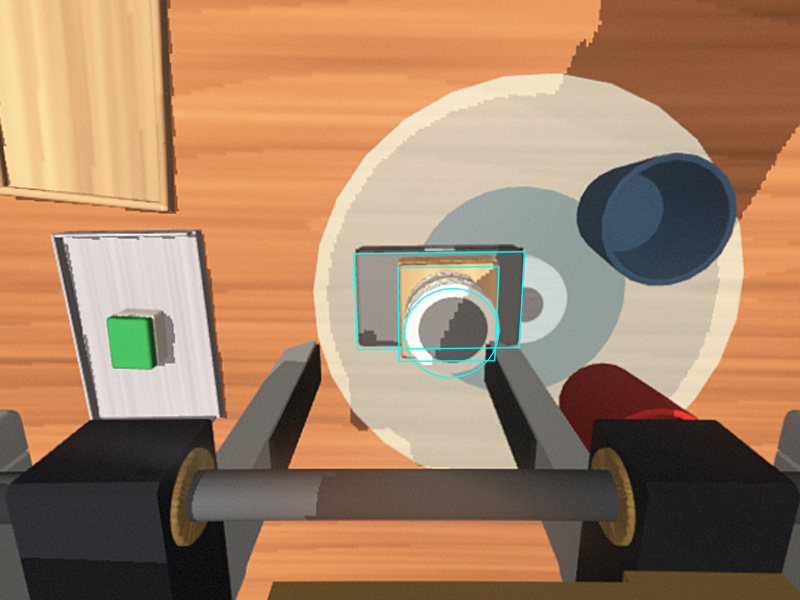

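View pics/s8o.png

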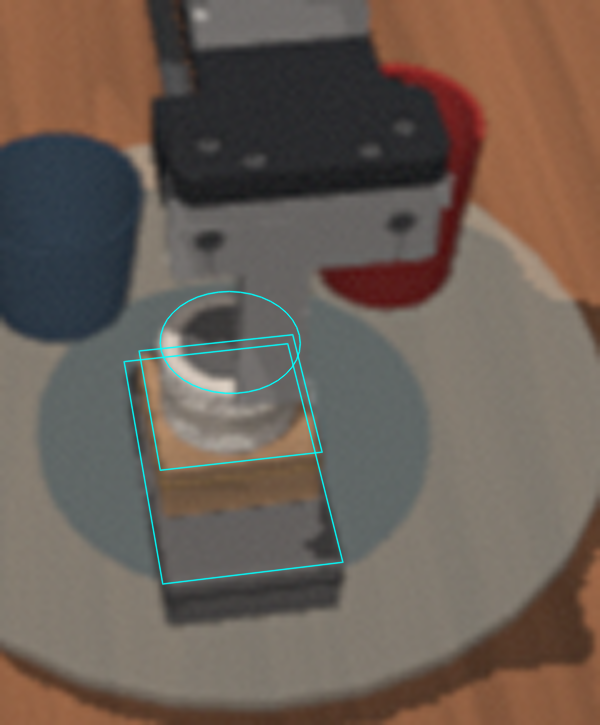

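```bash
python3 -c "
from h import *
c=load('w8')
overlay(c,[],'w8z',(275,190,430,310),5)
"
```

```text
(no output)
```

View pics/w8z.png

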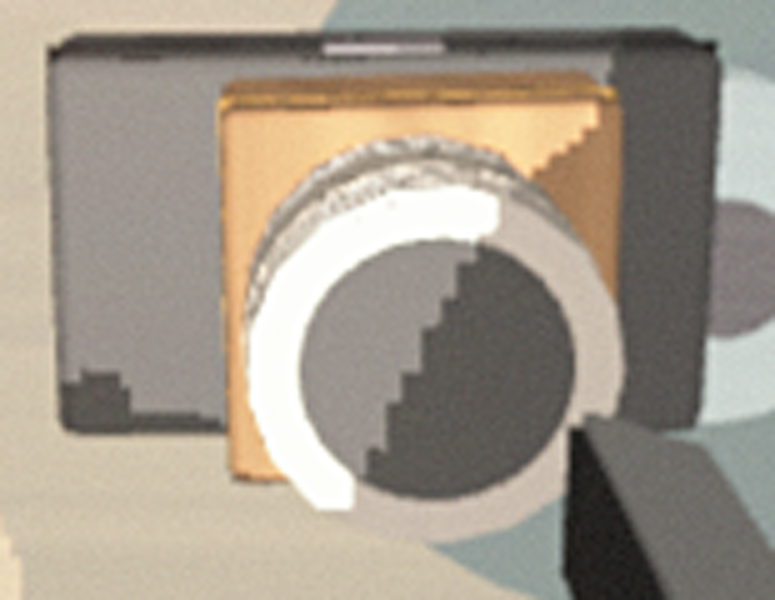

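```bash
python3 -c "
from h import *
c=load('w8')
def q(L,z): return onz(c,[(275+(x+.5)/5-.5,190+(y+.5)/5-.5) for x,y in L],z)[:,:2].round(4)
print('chips',q([(436,364)],.112)); print('box',q([(220,104),(620,99),(232,480)],.082)); 
w=q([(50,55),(718,50),(62,432),(700,428)],.056);print('case',w,w.mean(0))
"
```

```text
chips [[ 0.5301 -0.0803]]
box [[ 0.5045 -0.1072]
 [ 0.503  -0.054 ]
 [ 0.5584 -0.1047]]
case [[ 0.503  -0.1322]
 [ 0.5006 -0.0347]
 [ 0.5619 -0.1309]
 [ 0.5595 -0.0324]] [ 0.53125 -0.08255]
```

Call:
{"api": "send_rows", "payload": {"moves": [0.08,1,0,0,0,0,0,0.25,0.5,0,0,0,0,0,1,0,0,0,0,0,1,0,0,0,0,0,0.45,0,0,0]}}

```text
time: 15.42
position: [0.5307, -0.0819, 0.0582]
tool_rot: [[-1.0, -0.017, -0.002], [-0.017, 1.0, 0.0], [0.002, 0.0, -1.0]]
contact_force: [0.3, -0.6, 0.8]
opening: 0.721
```

Call:
{"api": "send_rows", "payload": {"moves": [0,0,0,0,0,0,0,0,0,0,0,0,0,0,0,0,0,0,0,0,0,0,0,0,0,0,0,0,0,0], "claw": 0.3}}

```text
time: 16.05
position: [0.5318, -0.0821, 0.0604]
tool_rot: [[-1.0, -0.017, 0.001], [-0.017, 1.0, -0.0], [-0.001, -0.0, -1.0]]
contact_force: [-0.4, -0.6, 6.3]
opening: 0.485
```

```bash
python3 -c "
from h import *
go(.532,-.0806,.059,91)
"
```

```text
t 16.05 pos [ 0.5318 -0.0821  0.0604] yaw 90.98 shift units now-frame [-0.01  0.07  0.07] turn z units -0.0 tilt units [-0.002  0.007 -0.   ] F [-0.4 -0.6  6.3] op 0.485
   shift after turning [-0.01  0.07  0.07]
```

Call:
{"api": "send_rows", "payload": {"moves": [0,0,-0.1,0,0,0,0,0,-0.1,0,0,0,0,0,0,0,0,0]}}

```text
time: 16.42
position: [0.5313, -0.0819, 0.0638]
tool_rot: [[-1.0, -0.017, -0.0], [-0.017, 1.0, 0.0], [0.0, 0.0, -1.0]]
contact_force: [-1.3, 0.2, 0.4]
opening: 0.486
```

Call:
{"api": "send_rows", "payload": {"moves": [0,0,-0.5,0,0,0,0,0,-1,0,0,0,0,0,-1,0,0,0,0,0,-1,0,0,0,0,0,0,0,0,0]}}

```text
time: 17.05
position: [0.5321, -0.0821, 0.1354]
tool_rot: [[-1.0, -0.017, 0.003], [-0.017, 1.0, -0.001], [-0.003, -0.001, -1.0]]
contact_force: [-0.2, 0.3, -1.4]
opening: 0.486
```

```bash
python3 -c "
from h import *
go(.3963,.2927,-.013,91)
c=snap('wrist','w9');S=[rect(.532,-.08,1.5,.054,.054,.082),rect(.532,-.083,91.7,.1,.06,.056)]
overlay(c,S,'w9o',(0,0,640,480),1.25)
c=snap('side','s9')
overlay(c,S,'s9o',(260,120,410,345),3.5)
"
```

```text
t 17.05 pos [ 0.5321 -0.0821  0.1354] yaw 90.98 shift units now-frame [ 6.49 18.86  7.39] turn z units -0.0 tilt units [-0.004  0.017 -0.   ] F [-0.2  0.3 -1.4] op 0.486
   shift after turning [ 6.46 18.86  7.42]
```

View pics/w9o.png

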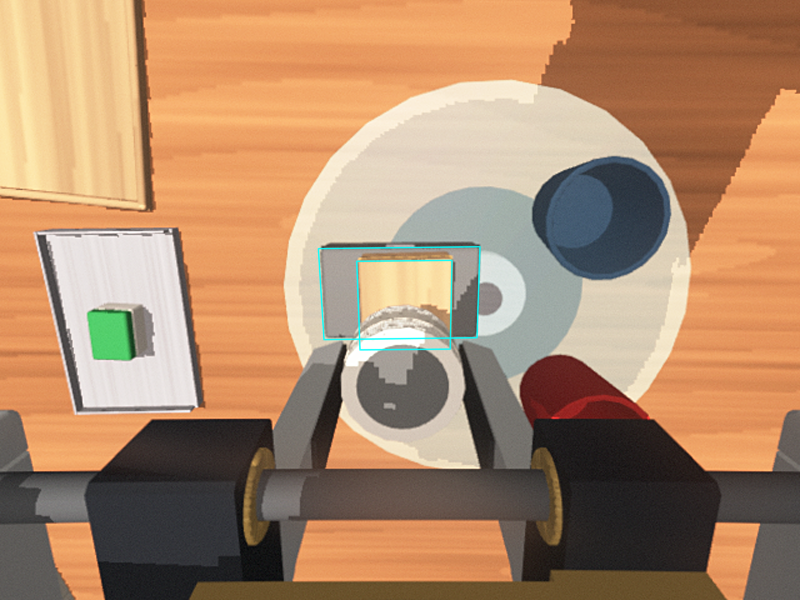

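View pics/s9o.png

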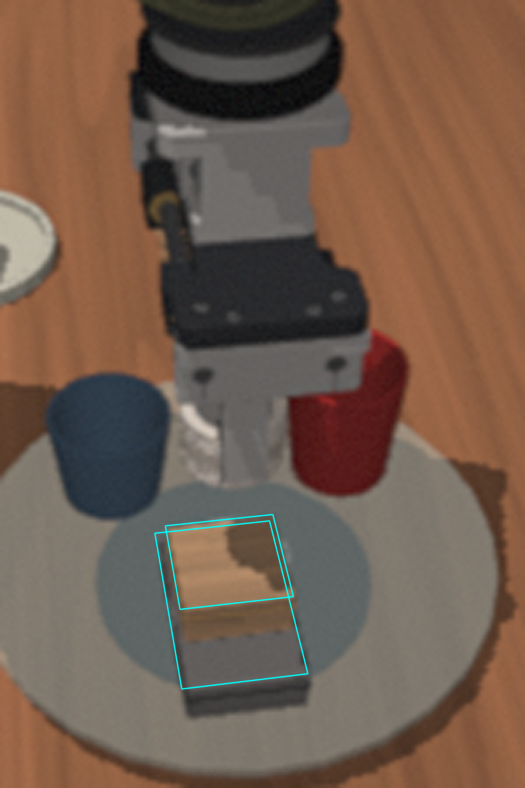

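Call:
{"api": "send_rows", "payload": {"moves": [0.34,1,0,0,0,0,0.34,1,0,0,0,0,0.34,1,0,0,0,0,0.34,1,0,0,0,0,0.34,1,0,0,0,0]}}

```text
time: 17.77
position: [0.495, 0.0192, 0.1338]
tool_rot: [[-1.0, -0.018, 0.0], [-0.018, 1.0, 0.0], [-0.0, 0.0, -1.0]]
contact_force: [0.7, 0.2, -1.4]
opening: 0.488
```

Call:
{"api": "send_rows", "payload": {"moves": [0.34,1,0,0,0,0,0.34,1,0,0,0,0,0.34,1,0,0,0,0,0.34,1,0,0,0,0,0.34,1,0,0,0,0]}}

```text
time: 18.4
position: [0.459, 0.1184, 0.1338]
tool_rot: [[-1.0, -0.018, 0.0], [-0.018, 1.0, 0.0], [-0.0, 0.0, -1.0]]
contact_force: [0.4, 0.4, -1.5]
opening: 0.485
```

Call:
{"api": "send_rows", "payload": {"moves": [0.34,1,0,0,0,0,0.34,1,0,0,0,0,0.34,1,0,0,0,0,0.34,1,0,0,0,0,0.34,1,0,0,0,0]}}

```text
time: 19.02
position: [0.4231, 0.2176, 0.1337]
tool_rot: [[-1.0, -0.018, 0.0], [-0.018, 1.0, 0.0], [-0.0, 0.0, -1.0]]
contact_force: [-0.2, 0.7, -0.3]
opening: 0.487
```

Call:
{"api": "send_rows", "payload": {"moves": [0.34,1,0,0,0,0,0.34,1,0.5,0,0,0,0.34,1,1,0,0,0,0.34,0.8,1,0,0,0,0,0,1,0,0,0]}}

```text
time: 19.65
position: [0.3943, 0.2933, 0.0631]
tool_rot: [[-1.0, -0.019, 0.0], [-0.019, 1.0, 0.0], [-0.0, 0.0, -1.0]]
contact_force: [1.1, 0.7, -0.7]
opening: 0.485
```

```bash
python3 -c "
from h import *
go(.3963,.2927,-.015,91)
c=snap('wrist','w10');S=[circ(.3963,.2927,.066,.014),circ(.3963,.2927,.058,.006)]
overlay(c,S,'w10o',(0,0,640,480),1.25)
"
```

```text
t 19.65 pos [0.3943 0.2933 0.0631] yaw 91.1 shift units now-frame [-0.1  -0.03  3.91] turn z units 0.01 tilt units [0.001 0.    0.   ] F [ 1.1  0.7 -0.7] op 0.485
   shift after turning [-0.1  -0.03  3.91]
```

View pics/w10o.png

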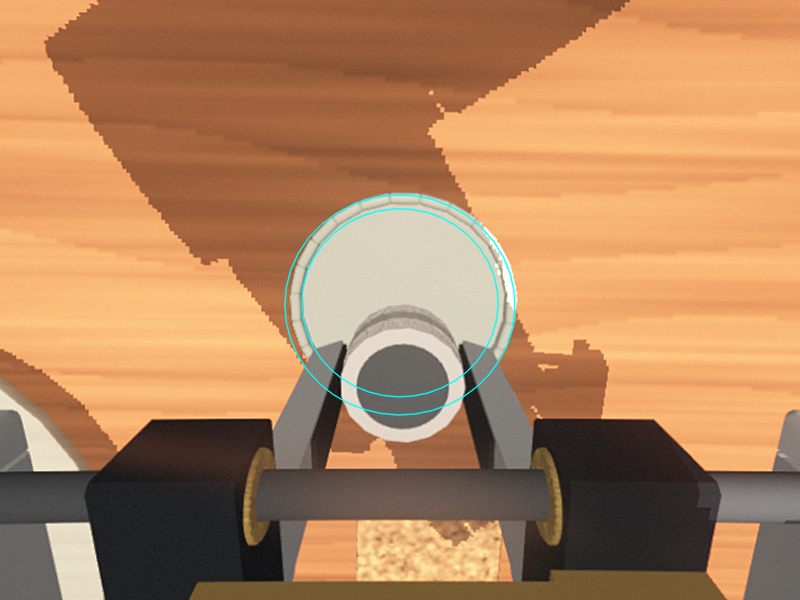

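Call:
{"api": "send_rows", "payload": {"moves": [-0.08,0,1,0,0,0,0,0,1,0,0,0,0,0,1,0,0,0,0,0,0.6,0,0,0,0,0,0,0,0,0]}}

```text
time: 20.32
position: [0.3969, 0.2919, -0.0084]
tool_rot: [[-1.0, -0.017, -0.001], [-0.017, 1.0, -0.001], [0.001, -0.001, -1.0]]
contact_force: [1.8, -0.3, -0.3]
opening: 0.485
```

Call:
{"api": "send_rows", "payload": {"moves": [0,0,0.15,0,0,0,0,0,0.1,0,0,0,0,0,0,0,0,0]}}

```text
time: 20.7
position: [0.3974, 0.2918, -0.0131]
tool_rot: [[-1.0, -0.017, 0.0], [-0.017, 1.0, 0.0], [-0.0, 0.0, -1.0]]
contact_force: [0.3, -0.1, -0.2]
opening: 0.486
```

Call:
{"api": "send_rows", "payload": {"moves": [0.05,0.06,0.08,0,0,0,0,0,0,0,0,0,0,0,0,0,0,0]}}

```text
time: 21.08
position: [0.3964, 0.293, -0.0149]
tool_rot: [[-1.0, -0.017, 0.0], [-0.017, 1.0, -0.0], [-0.0, -0.0, -1.0]]
contact_force: [0.4, 0.5, -1.2]
opening: 0.485
```

Call:
{"api": "send_rows", "payload": {"moves": [0,0,0.04,0,0,0,0,0,0,0,0,0]}}

```text
time: 21.32
position: [0.3964, 0.293, -0.0156]
tool_rot: [[-1.0, -0.017, 0.0], [-0.017, 1.0, 0.0], [-0.0, 0.0, -1.0]]
contact_force: [-0.1, 0.0, 1.5]
opening: 0.484
```

Call:
{"api": "send_rows", "payload": {"moves": [0,0,0,0,0,0,0,0,0,0,0,0,0,0,0,0,0,0], "claw": 0.68}}

```text
time: 21.7
position: [0.3964, 0.293, -0.0157]
tool_rot: [[-1.0, -0.017, -0.0], [-0.017, 1.0, -0.0], [0.0, -0.0, -1.0]]
contact_force: [0.3, -0.2, 0.2]
opening: 0.679
```

Call:
{"api": "send_rows", "payload": {"moves": [0,0,-0.3,0,0,0,0,0,-1,0,0,0,0,0,-1,0,0,0,0,0,-1,0,0,0,0,0,-1,0,0,0]}}

```text
time: 22.32
position: [0.3964, 0.293, 0.0714]
tool_rot: [[-1.0, -0.017, 0.0], [-0.017, 1.0, 0.0], [-0.0, 0.0, -1.0]]
contact_force: [-0.3, 0.5, 0.2]
opening: 0.68
```

```bash
python3 -c "
from h import *
go(.532,-.08,.12,91)
c=snap('wrist','w11');S=[circ(.3963,.293,.066,.014),circ(.3963,.293,.023,.036)]
overlay(c,S,'w11o',(0,0,640,480),1.25)
"
```

```text
t 22.32 pos [0.3964 0.293  0.0714] yaw 90.98 shift units now-frame [ -6.46 -18.76  -2.43] turn z units -0.0 tilt units [ 0.001  0.002 -0.   ] F [-0.3  0.5  0.2] op 0.68
   shift after turning [ -6.46 -18.76  -2.43]
```

View pics/w11o.png

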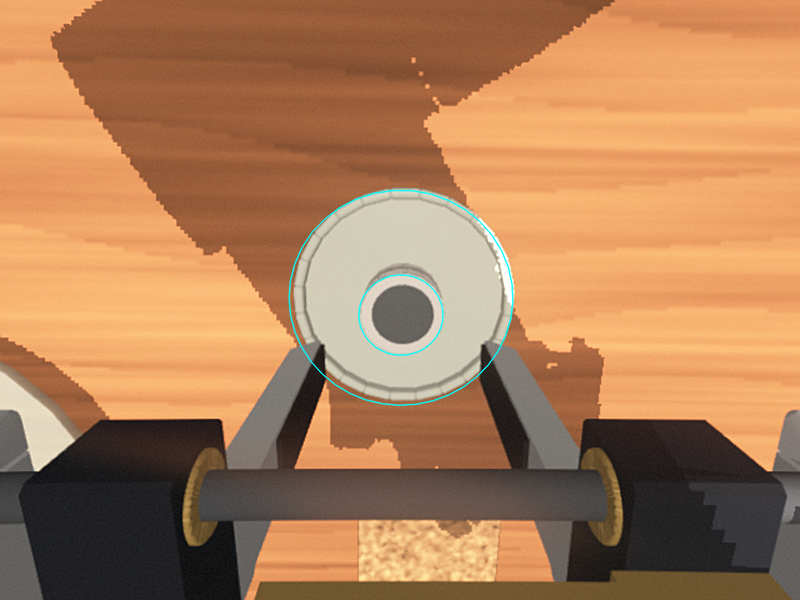

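Call:
{"api": "send_rows", "payload": {"moves": [-0.34,-1,-1,0,0,0,-0.34,-1,-1,0,0,0,-0.34,-1,-0.4,0,0,0,-0.34,-1,0,0,0,0,-0.34,-1,0,0,0,0], "claw": 0.8}}

```text
time: 23.0
position: [0.4322, 0.1929, 0.1183]
tool_rot: [[-1.0, -0.017, 0.0], [-0.017, 1.0, 0.0], [-0.0, 0.0, -1.0]]
contact_force: [-0.2, -0.6, 0.5]
opening: 0.803
```

Call:
{"api": "send_rows", "payload": {"moves": [-0.34,-1,0,0,0,0,-0.34,-1,0,0,0,0,-0.34,-1,0,0,0,0,-0.34,-1,0,0,0,0,-0.34,-1,0,0,0,0]}}

```text
time: 23.62
position: [0.4679, 0.0935, 0.1182]
tool_rot: [[-1.0, -0.017, -0.0], [-0.017, 1.0, -0.0], [0.0, -0.0, -1.0]]
contact_force: [-1.0, -0.3, 0.7]
opening: 0.801
```

Call:
{"api": "send_rows", "payload": {"moves": [-0.34,-1,0,0,0,0,-0.34,-1,0,0,0,0,-0.34,-1,0,0,0,0,-0.34,-1,0,0,0,0,-0.34,-1,0,0,0,0]}}

```text
time: 24.25
position: [0.5036, -0.0059, 0.1182]
tool_rot: [[-1.0, -0.017, -0.0], [-0.017, 1.0, -0.0], [0.0, -0.0, -1.0]]
contact_force: [0.2, 0.4, -0.7]
opening: 0.802
```

Call:
{"api": "send_rows", "payload": {"moves": [-0.34,-1,0,0,0,0,-0.34,-1,0,0,0,0,-0.34,-1,0,0,0,0,-0.34,-0.76,0,0,0,0,0,0,0,0,0,0]}}

```text
time: 24.88
position: [0.5322, -0.0808, 0.1181]
tool_rot: [[-1.0, -0.016, -0.0], [-0.016, 1.0, 0.0], [0.0, 0.0, -1.0]]
contact_force: [-0.7, -1.1, 0.3]
opening: 0.799
```

```bash
python3 -c "
from h import *
go(.532,-.08,.039,91.5)
c=snap('wrist','w12');S=[rect(.532,-.08,1.5,.054,.054,.082),rect(.532,-.083,91.7,.1,.06,.056)]
overlay(c,S,'w12o',(250,170,490,350),3.3)
"
```

```text
t 24.88 pos [ 0.5322 -0.0808  0.1181] yaw 90.91 shift units now-frame [0.01 0.04 3.96] turn z units -0.06 tilt units [ 0.    -0.001 -0.   ] F [-0.7 -1.1  0.3] op 0.799
   shift after turning [0.01 0.04 3.96]
```

View pics/w12o.png

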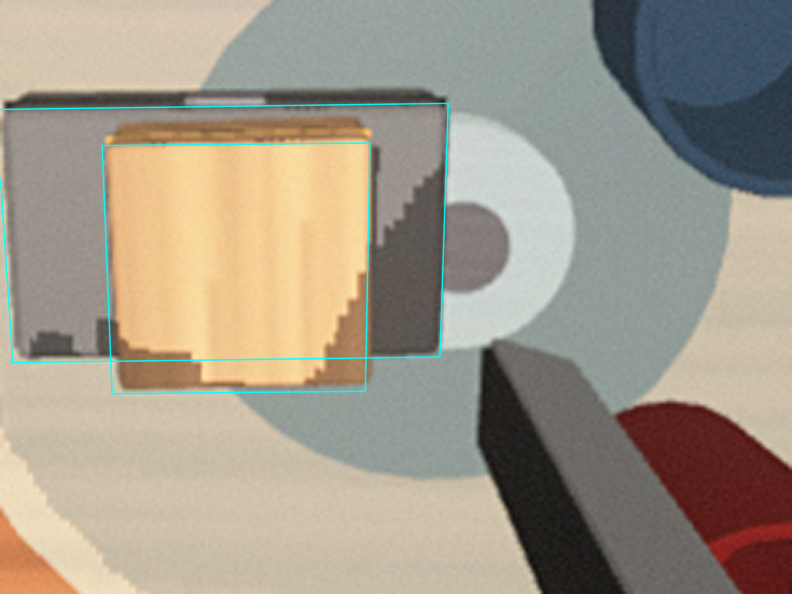

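Call:
{"api": "send_rows", "payload": {"moves": [0,0.08,1,0,0,0,0,0,1,0,0,0,0,0,1,0,0,0,0,0,0.85,0,0,0,0,0,0.1,0,0,0]}}

```text
time: 25.55
position: [0.5313, -0.0779, 0.0384]
tool_rot: [[-1.0, -0.017, -0.002], [-0.017, 1.0, 0.0], [0.002, 0.0, -1.0]]
contact_force: [-0.1, -1.0, -0.1]
opening: 0.799
```

Call:
{"api": "send_rows", "payload": {"moves": [0,0,0,0,0,0,0,0,0,0,0,0,0,0,0,0,0,0,0,0,0,0,0,0,0,0,0,0,0,0], "claw": 0.4}}

```text
time: 26.18
position: [0.5323, -0.0785, 0.04]
tool_rot: [[-1.0, -0.017, 0.001], [-0.017, 1.0, -0.0], [-0.001, -0.0, -1.0]]
contact_force: [-0.6, -0.4, 6.8]
opening: 0.574
```

```bash
python3 -c "
from h import *
go(.532,-.08,.039,91)
"
```

```text
t 26.18 pos [ 0.5323 -0.0785  0.04  ] yaw 90.97 shift units now-frame [ 0.02 -0.08  0.05] turn z units -0.0 tilt units [-0.002  0.006 -0.   ] F [-0.6 -0.4  6.8] op 0.574
   shift after turning [ 0.02 -0.08  0.05]
```

Call:
{"api": "send_rows", "payload": {"moves": [0,0,-0.2,0,0,0,0,0,-0.8,0,0,0,0,0,-1,0,0,0,0,0,-1,0,0,0,0,0,-1,0,0,0]}}

```text
time: 26.8
position: [0.532, -0.0784, 0.1211]
tool_rot: [[-1.0, -0.017, 0.001], [-0.017, 1.0, -0.0], [-0.001, -0.0, -1.0]]
contact_force: [-0.5, -0.3, 0.2]
opening: 0.575
```

Call:
{"api": "send_rows", "payload": {"moves": [0,0,-1,0,0,0,0,0,0,0,0,0]}}

```text
time: 27.05
position: [0.5326, -0.0785, 0.1413]
tool_rot: [[-1.0, -0.017, 0.003], [-0.017, 1.0, -0.001], [-0.003, -0.001, -1.0]]
contact_force: [-0.3, -0.4, -0.5]
opening: 0.574
```

```bash
python3 -c "
from h import *
go(.582,.3138,.14,90)
c=snap('wrist','w13');overlay(c,[rect(.532,-.083,91.7,.1,.06,.056)],'w13o',(0,0,640,480),1.25)
"
```

```text
t 27.05 pos [ 0.5326 -0.0785  0.1413] yaw 90.98 shift units now-frame [-2.8  19.57  0.06] turn z units 0.1 tilt units [-0.004  0.018  0.   ] F [-0.3 -0.4 -0.5] op 0.574
   shift after turning [-2.47 19.62  0.07]
```

View pics/w13o.png

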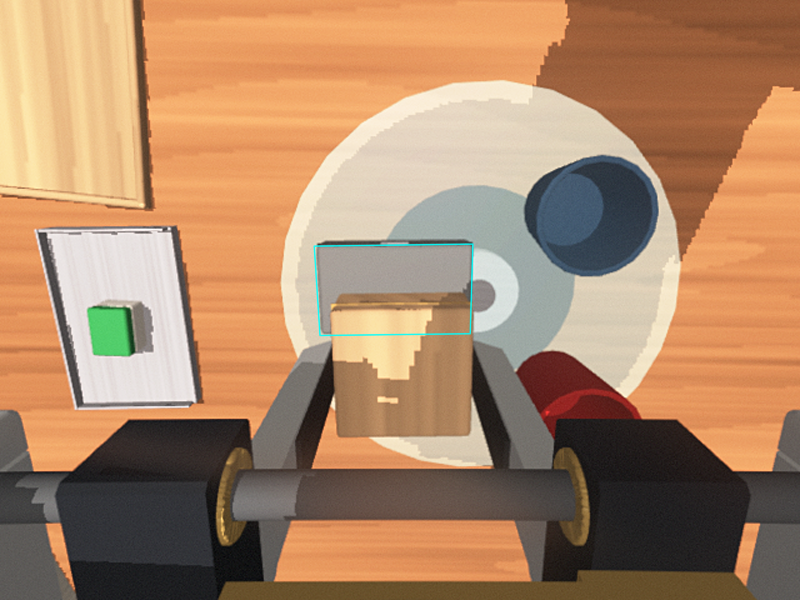

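Call:
{"api": "send_rows", "payload": {"moves": [0,0,0,0,0,0.15,-0.12,1,0,0,0,0,-0.12,1,0,0,0,0,-0.12,1,0,0,0,0,-0.12,1,0,0,0,0]}}

```text
time: 27.72
position: [0.5423, 0.0032, 0.1391]
tool_rot: [[-1.0, 0.009, -0.0], [0.009, 1.0, 0.0], [0.0, 0.0, -1.0]]
contact_force: [0.0, 0.2, -0.5]
opening: 0.576
```

Call:
{"api": "send_rows", "payload": {"moves": [-0.12,1,0,0,0,0,-0.12,1,0,0,0,0,-0.12,1,0,0,0,0,-0.12,1,0,0,0,0,-0.12,1,0,0,0,0]}}

```text
time: 28.35
position: [0.5553, 0.1028, 0.1393]
tool_rot: [[-1.0, 0.009, 0.0], [0.009, 1.0, -0.0], [-0.0, -0.0, -1.0]]
contact_force: [1.0, -0.4, -0.9]
opening: 0.57
```

Call:
{"api": "send_rows", "payload": {"moves": [-0.12,1,0,0,0,0,-0.12,1,0,0,0,0,-0.12,1,0,0,0,0,-0.12,1,0,0,0,0,-0.12,1,0,0,0,0]}}

```text
time: 28.98
position: [0.5682, 0.2027, 0.1393]
tool_rot: [[-1.0, 0.009, -0.0], [0.009, 1.0, -0.0], [0.0, -0.0, -1.0]]
contact_force: [0.4, 0.7, 0.3]
opening: 0.571
```

Call:
{"api": "send_rows", "payload": {"moves": [-0.12,1,0,0,0,0,-0.12,1,1,0,0,0,-0.12,1,1,0,0,0,-0.12,1,1,0,0,0,-0.12,1,1,0,0,0]}}

```text
time: 29.6
position: [0.581, 0.3026, 0.0586]
tool_rot: [[-1.0, 0.009, 0.0], [0.009, 1.0, -0.0], [-0.0, -0.0, -1.0]]
contact_force: [-0.2, 0.9, 0.7]
opening: 0.575
```

```bash
python3 -c "
from h import *
go(.582,.3138,-.011,89.5)
c=snap('wrist','w14');overlay(c,[rect(.5822,.3138,-.5,.1,.1,.005)],'w14o',(0,0,640,480),1.25)
"
```

```text
t 29.6 pos [0.581  0.3026 0.0586] yaw 89.47 shift units now-frame [-0.04  0.56  3.48] turn z units -0.0 tilt units [-0.  0.  0.] F [-0.2  0.9  0.7] op 0.575
   shift after turning [-0.04  0.56  3.48]
```

View pics/w14o.png

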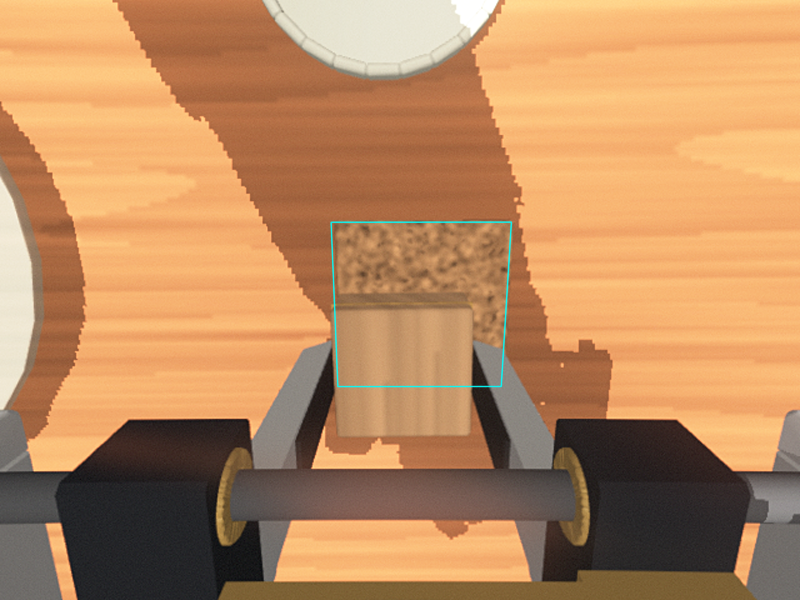

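Call:
{"api": "send_rows", "payload": {"moves": [-0.04,0.56,1,0,0,0,0,0,1,0,0,0,0,0,1,0,0,0,0,0,0.2,0,0,0,0,0,0,0,0,0]}}

```text
time: 30.28
position: [0.5821, 0.3122, -0.0045]
tool_rot: [[-1.0, 0.01, 0.0], [0.01, 1.0, 0.0], [-0.0, 0.0, -1.0]]
contact_force: [0.8, 0.2, 0.2]
opening: 0.574
```

Call:
{"api": "send_rows", "payload": {"moves": [0,0,0.15,0,0,0,0,0,0,0,0,0,0,0,0,0,0,0]}}

```text
time: 30.65
position: [0.582, 0.3125, -0.0074]
tool_rot: [[-1.0, 0.009, 0.0], [0.009, 1.0, 0.0], [-0.0, 0.0, -1.0]]
contact_force: [0.6, -0.0, 0.4]
opening: 0.572
```

Call:
{"api": "send_rows", "payload": {"moves": [0,0.06,0.14,0,0,0,0,0,0,0,0,0,0,0,0,0,0,0]}}

```text
time: 31.02
position: [0.5819, 0.3136, -0.0105]
tool_rot: [[-1.0, 0.009, -0.0], [0.009, 1.0, -0.0], [0.0, -0.0, -1.0]]
contact_force: [0.2, 0.4, -1.3]
opening: 0.577
```

Call:
{"api": "send_rows", "payload": {"moves": [0,0,0.04,0,0,0,0,0,0,0,0,0,0,0,0,0,0,0]}}

```text
time: 31.4
position: [0.582, 0.3137, -0.011]
tool_rot: [[-1.0, 0.009, 0.0], [0.009, 1.0, 0.0], [-0.0, 0.0, -1.0]]
contact_force: [-1.7, -1.7, 4.3]
opening: 0.572
```

Contact. Release and rise.

Call:
{"api": "send_rows", "payload": {"moves": [0,0,0,0,0,0,0,0,0,0,0,0,0,0,0,0,0,0], "claw": 0.75}}

```text
time: 31.78
position: [0.5818, 0.3136, -0.0114]
tool_rot: [[-1.0, 0.009, -0.0], [0.009, 1.0, -0.0], [0.0, -0.0, -1.0]]
contact_force: [-0.2, 0.4, 0.3]
opening: 0.748
```

Call:
{"api": "send_rows", "payload": {"moves": [0,0,-0.3,0,0,0,0,0,-1,0,0,0,0,0,-1,0,0,0,0,0,-1,0,0,0,0,0,-1,0,0,0]}}

```text
time: 32.4
position: [0.582, 0.3137, 0.0766]
tool_rot: [[-1.0, 0.009, 0.001], [0.009, 1.0, 0.0], [-0.001, 0.0, -1.0]]
contact_force: [-0.1, 0.4, 0.3]
opening: 0.752
```

```bash
python3 -c "
from h import *
go(.532,-.0825,.13,1.6)
c=snap('wrist','w15');overlay(c,[rect(.5822,.3138,-.5,.1,.1,.005),rect(.5822,.3138,-.5,.054,.054,.031)],'w15o',(0,0,640,480),1.25)
"
```

```text
t 32.4 pos [0.582  0.3137 0.0766] yaw 89.48 shift units now-frame [  2.32 -19.83  -2.68] turn z units 8.79 tilt units [ 0.002  0.004 -0.   ] F [-0.1  0.4  0.3] op 0.752
   shift after turning [-19.73  -3.05  -2.67]
```

View pics/w15o.png

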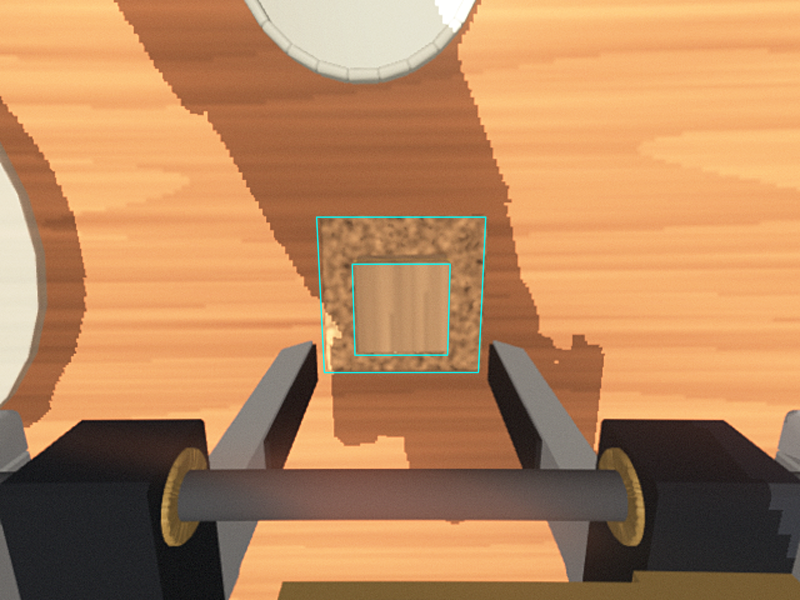

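Call:
{"api": "send_rows", "payload": {"moves": [0.12,-1,-1,0,0,0,0.12,-1,-1,0,0,0,0.12,-1,-0.7,0,0,0,0.12,-1,0,0,0,0,0.12,-1,0,0,0,0], "claw": 0.88}}

```text
time: 33.08
position: [0.5685, 0.2124, 0.128]
tool_rot: [[-1.0, 0.009, -0.001], [0.009, 1.0, -0.0], [0.001, -0.0, -1.0]]
contact_force: [0.2, -1.1, 0.6]
opening: 0.882
```

Call:
{"api": "send_rows", "payload": {"moves": [0.12,-1,0,0,0,0,0.12,-1,0,0,0,0,0.12,-1,0,0,0,0,0.12,-1,0,0,0,0,0.12,-1,0,0,0,0]}}

```text
time: 33.7
position: [0.5559, 0.1125, 0.1288]
tool_rot: [[-1.0, 0.009, 0.0], [0.009, 1.0, -0.0], [-0.0, -0.0, -1.0]]
contact_force: [0.6, 0.9, 0.0]
opening: 0.883
```

Call:
{"api": "send_rows", "payload": {"moves": [0.12,-1,0,0,0,0,0.12,-1,0,0,0,0,0.12,-1,0,0,0,0,0.12,-1,0,0,0,0,0.12,-1,0,0,0,0]}}

```text
time: 34.33
position: [0.543, 0.0126, 0.1288]
tool_rot: [[-1.0, 0.009, 0.0], [0.009, 1.0, -0.0], [-0.0, -0.0, -1.0]]
contact_force: [-0.9, -0.2, -0.5]
opening: 0.881
```

Call:
{"api": "send_rows", "payload": {"moves": [0.12,-1,0,0,0,0,0.12,-1,0,0,0,0,0.12,-1,0,0,0,0,0.12,-1,0,0,0,0,0,-0.85,0,0,0,0]}}

```text
time: 34.95
position: [0.5325, -0.0843, 0.1288]
tool_rot: [[-1.0, 0.009, 0.0], [0.009, 1.0, -0.0], [-0.0, -0.0, -1.0]]
contact_force: [1.0, -0.9, 0.3]
opening: 0.881
```

Call:
{"api": "send_rows", "payload": {"moves": [0,0,0,0,0,1,0,0,0,0,0,1,0,0,0,0,0,1,0,0,0,0,0,1,0,0,0,0,0,1]}}

```text
time: 35.58
position: [0.5327, -0.0835, 0.1287]
tool_rot: [[-0.631, 0.775, 0.0], [0.775, 0.631, -0.0], [-0.0, 0.0, -1.0]]
contact_force: [0.2, -0.2, -0.2]
opening: 0.881
```

Call:
{"api": "send_rows", "payload": {"moves": [0,0,0,0,0,1,0,0,0,0,0,1,0,0,0,0,0,1,0,0,0,0,0,0.78,0,0,0,0,0,0]}}

```text
time: 36.2
position: [0.5327, -0.0834, 0.1287]
tool_rot: [[-0.03, 1.0, 0.0], [1.0, 0.03, -0.0], [-0.0, 0.0, -1.0]]
contact_force: [0.3, 0.1, -0.3]
opening: 0.879
```

```bash
python3 -c "
from h import *
go(.532,-.0825,.013,1.6)
c=snap('wrist','w16');S=[rect(.532,-.083,91.7,.1,.06,.056)];overlay(c,S,'w16o',(0,0,640,480),1.25)
c=snap('side','s16');overlay(c,S,'s16o',(240,150,410,345),4)
"
```

```text
t 36.2 pos [ 0.5327 -0.0834  0.1287] yaw 1.73 shift units now-frame [ 0.04 -0.03  5.79] turn z units 0.01 tilt units [ 0.  0. -0.] F [ 0.3  0.1 -0.3] op 0.879
   shift after turning [ 0.04 -0.03  5.79]
```

View pics/w16o.png

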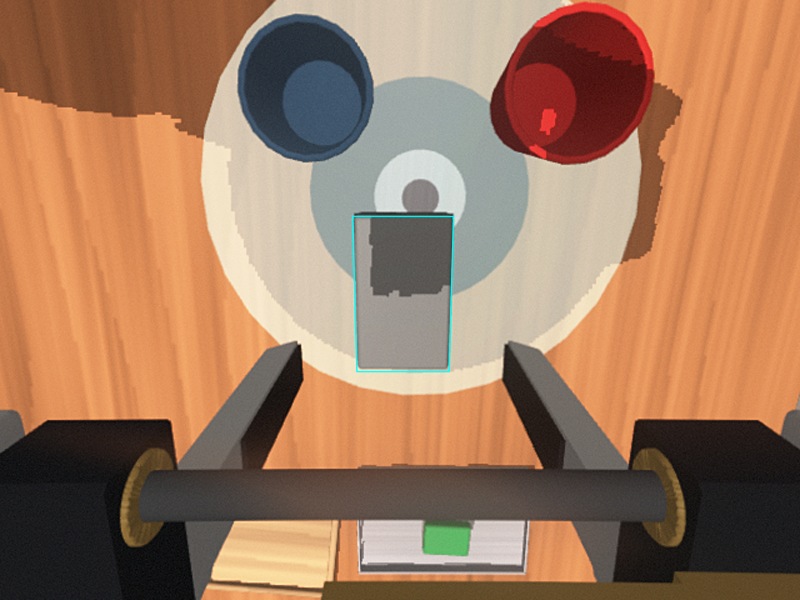

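View pics/s16o.png

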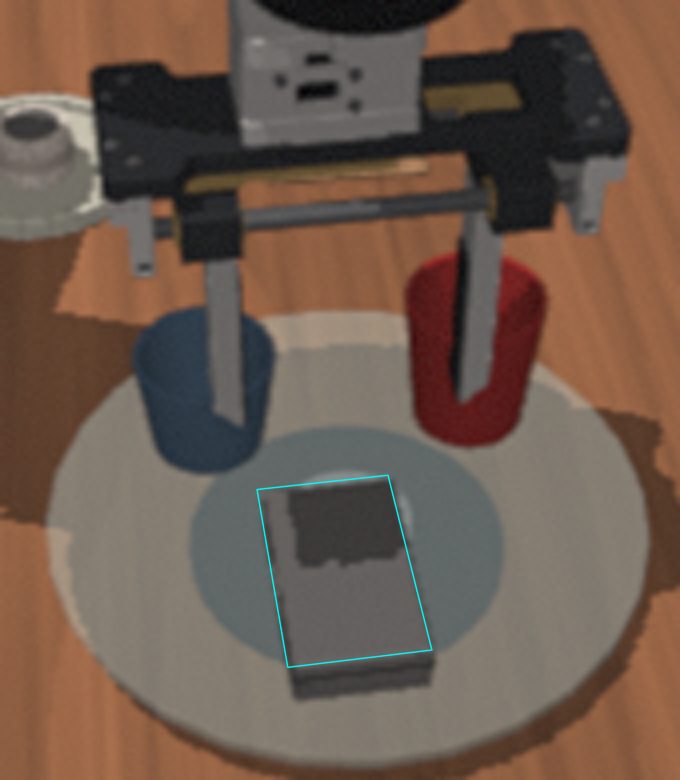

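Call:
{"api": "send_rows", "payload": {"moves": [0,0,1,0,0,0,0,0,1,0,0,0,0,0,1,0,0,0,0,0,1,0,0,0,0,0,0.8,0,0,0], "grip_force": 25}}

```text
time: 36.92
position: [0.5325, -0.083, 0.0319]
tool_rot: [[-0.031, 1.0, -0.0], [1.0, 0.031, 0.0], [0.0, -0.0, -1.0]]
contact_force: [0.0, 0.4, -1.9]
opening: 0.879
```

Call:
{"api": "send_rows", "payload": {"moves": [0.02,0,0.5,0,0,0,0,0,0.4,0,0,0,0,0,0,0,0,0]}}

```text
time: 37.3
position: [0.5326, -0.0826, 0.0145]
tool_rot: [[-0.03, 1.0, -0.0], [1.0, 0.03, 0.0], [0.0, -0.0, -1.0]]
contact_force: [0.2, 0.3, -0.4]
opening: 0.885
```

Call:
{"api": "send_rows", "payload": {"moves": [0,0,0,0,0,0,0,0,0,0,0,0,0,0,0,0,0,0,0,0,0,0,0,0,0,0,0,0,0,0], "claw": 0.5}}

```text
time: 37.92
position: [0.5328, -0.0826, 0.0151]
tool_rot: [[-0.029, 1.0, 0.0], [1.0, 0.029, -0.0], [-0.0, 0.0, -1.0]]
contact_force: [-2.0, 0.5, 5.7]
opening: 0.636
```

```bash
python3 -c "
from h import *
go(.532,-.0825,.013,1.6)
"
```

```text
t 37.92 pos [ 0.5328 -0.0826  0.0151] yaw 1.68 shift units now-frame [ 0.01 -0.04  0.1 ] turn z units 0.01 tilt units [0.003 0.001 0.   ] F [-2.   0.5  5.7] op 0.636
   shift after turning [ 0.01 -0.04  0.1 ]
```

Call:
{"api": "send_rows", "payload": {"moves": [0,0,-0.2,0,0,0,0,0,-0.5,0,0,0,0,0,-1,0,0,0,0,0,-1,0,0,0,0,0,-1,0,0,0]}}

```text
time: 38.55
position: [0.5325, -0.0825, 0.0898]
tool_rot: [[-0.029, 1.0, 0.0], [1.0, 0.029, 0.0], [0.0, 0.0, -1.0]]
contact_force: [0.3, -0.4, -2.8]
opening: 0.635
```

```bash
python3 -c "
from h import *
go(.41,-.31,.09,85.2)
"
```

```text
t 38.55 pos [ 0.5325 -0.0825  0.0898] yaw 1.68 shift units now-frame [-1.119e+01 -6.460e+00 -1.000e-02] turn z units -8.35 tilt units [ 0. -0. -0.] F [ 0.3 -0.4 -2.8] op 0.635
   shift after turning [ 5.150e+00 -1.185e+01 -1.000e-02]
```

Call:
{"api": "send_rows", "payload": {"moves": [-1,-0.58,0,0,0,0,-1,-0.58,0,0,0,0,-1,-0.58,0,0,0,0,-1,-0.58,0,0,0,0,-1,-0.58,0,0,0,0]}}

```text
time: 39.17
position: [0.4772, -0.1848, 0.0892]
tool_rot: [[-0.029, 1.0, 0.0], [1.0, 0.029, -0.0], [-0.0, 0.0, -1.0]]
contact_force: [1.6, -0.3, -2.0]
opening: 0.633
```

Call:
{"api": "send_rows", "payload": {"moves": [-1,-0.58,0,0,0,0,-1,-0.58,0,0,0,0,-1,-0.58,0,0,0,0,-1,-0.58,0,0,0,0,-1,-0.58,0,0,0,0]}}

```text
time: 39.8
position: [0.4221, -0.2865, 0.0892]
tool_rot: [[-0.029, 1.0, 0.0], [1.0, 0.029, -0.0], [-0.0, 0.0, -1.0]]
contact_force: [0.4, -0.0, -2.6]
opening: 0.639
```

Call:
{"api": "send_rows", "payload": {"moves": [-1,-0.58,0,0,0,0,0,0,0,0,0,-1,0,0,0,0,0,-1,0,0,0,0,0,-1,0,0,0,0,0,-1]}}

```text
time: 40.42
position: [0.4115, -0.3062, 0.0892]
tool_rot: [[-0.669, 0.743, 0.0], [0.743, 0.669, -0.0], [-0.0, -0.0, -1.0]]
contact_force: [0.2, -0.7, -2.7]
opening: 0.635
```

Call:
{"api": "send_rows", "payload": {"moves": [0,0,0,0,0,-1,0,0,0,0,0,-1,0,0,0,0,0,-1,0,0,0,0,0,-1,0,0,0,0,0,-0.35]}}

```text
time: 41.05
position: [0.4115, -0.3061, 0.0892]
tool_rot: [[-0.997, 0.08, 0.0], [0.08, 0.997, -0.0], [-0.0, -0.0, -1.0]]
contact_force: [0.6, 0.3, -2.6]
opening: 0.636
```

```bash
python3 -c "
from h import *
go(.41,-.31,-.01,85.2)
c=snap('wrist','w17');S=[rect(.41,-.31,175.2,.15,.11,.01),rect(.41,-.31,175.2,.138,.098,.005)];overlay(c,S,'w17o',(0,0,640,480),1.25)
c=snap('side','s17');overlay(c,S,'s17o',(180,300,420,480),3)
st()
"
```

```text
t 41.05 pos [ 0.4115 -0.3061  0.0892] yaw 85.39 shift units now-frame [ 0.06 -0.2   4.96] turn z units 0.02 tilt units [-0.     0.001  0.   ] F [ 0.6  0.3 -2.6] op 0.636
   shift after turning [ 0.06 -0.2   4.96]
41.15 [ 0.4115 -0.3062  0.0892] [[-0.997, 0.083, 0.0], [0.083, 0.997, -0.0], [-0.0, -0.0, -1.0]] [ 0.4 -0.6 -2.2] 0.6385366245797608 [ -40.7   17.8   98.8   -0.    63.4 -126. ]
```

View pics/w17o.png

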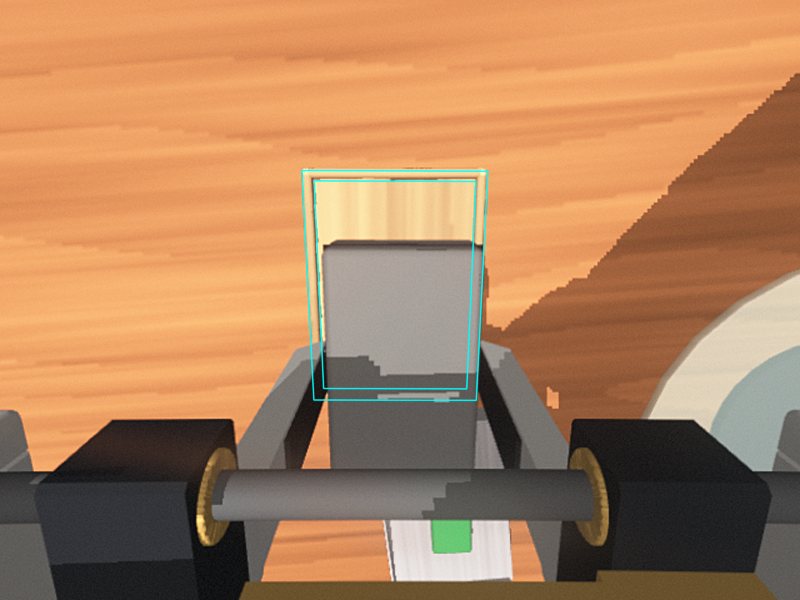

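View pics/s17o.png

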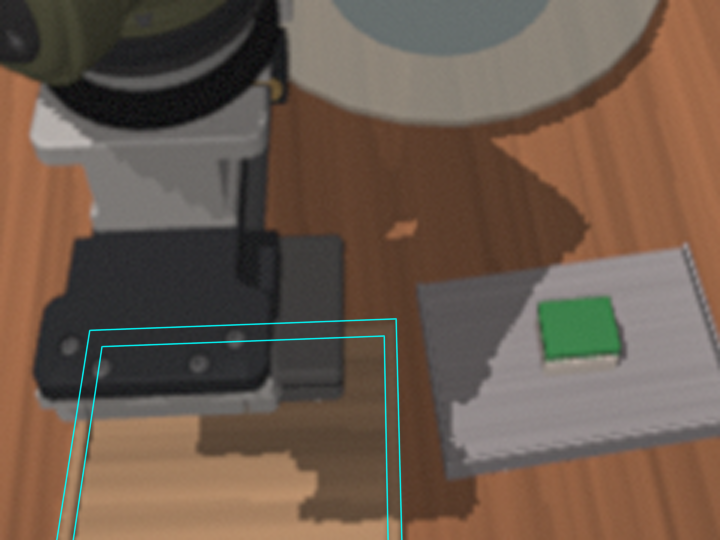

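Call:
{"api": "send_rows", "payload": {"moves": [0.06,-0.2,1,0,0,0,0,0,1,0,0,0,0,0,1,0,0,0,0,0,1,0,0,0,0,0,0,0,0,0]}}

```text
time: 41.78
position: [0.4094, -0.3096, 0.008]
tool_rot: [[-0.996, 0.085, -0.002], [0.085, 0.996, 0.002], [0.002, 0.001, -1.0]]
contact_force: [0.9, -0.0, -3.3]
opening: 0.636
```

Call:
{"api": "send_rows", "payload": {"moves": [0,0,0.5,0,0,0,0,0,0.2,0,0,0,0,0,0,0,0,0,0,0,0,0,0,0]}}

```text
time: 42.28
position: [0.4102, -0.3102, -0.0049]
tool_rot: [[-0.996, 0.084, 0.0], [0.084, 0.996, -0.0], [-0.0, -0.0, -1.0]]
contact_force: [1.2, 0.5, -1.6]
opening: 0.636
```

Call:
{"api": "send_rows", "payload": {"moves": [0,0,0.2,0,0,0,0,0,0,0,0,0,0,0,0,0,0,0]}}

```text
time: 42.65
position: [0.41, -0.3101, -0.0093]
tool_rot: [[-0.996, 0.084, -0.0], [0.084, 0.996, 0.0], [0.0, 0.0, -1.0]]
contact_force: [-0.2, 1.5, -3.8]
opening: 0.637
```

Call:
{"api": "send_rows", "payload": {"moves": [0,0,0.06,0,0,0,0,0,0,0,0,0,0,0,0,0,0,0]}}

```text
time: 43.02
position: [0.4101, -0.3102, -0.0099]
tool_rot: [[-0.996, 0.084, 0.0], [0.084, 0.996, -0.0], [-0.0, -0.0, -1.0]]
contact_force: [-1.8, 1.7, 5.1]
opening: 0.636
```

Call:
{"api": "send_rows", "payload": {"moves": [0,0,0,0,0,0,0,0,0,0,0,0,0,0,0,0,0,0], "claw": 0.71}}

```text
time: 43.4
position: [0.4101, -0.3101, -0.0104]
tool_rot: [[-0.996, 0.084, 0.0], [0.084, 0.996, -0.0], [-0.0, -0.0, -1.0]]
contact_force: [0.1, 0.4, 0.0]
opening: 0.71
```

Call:
{"api": "send_rows", "payload": {"moves": [0,0,-0.3,0,0,0,0,0,-1,0,0,0,0,0,-1,0,0,0,0,0,-1,0,0,0,0,0,-1,0,0,0]}}

```text
time: 44.02
position: [0.4101, -0.3101, 0.0767]
tool_rot: [[-0.996, 0.084, 0.0], [0.084, 0.996, -0.0], [-0.0, -0.0, -1.0]]
contact_force: [-0.1, -0.5, 0.1]
opening: 0.711
```

Call:
{"api": "send_rows", "payload": {"moves": [0,0,-1,0,0,0,0,0,-1,0,0,0,0,0,-1,0,0,0,0,0,-1,0,0,0,0,0,0,0,0,0]}}

```text
time: 44.65
position: [0.4105, -0.3105, 0.1569]
tool_rot: [[-0.996, 0.084, 0.002], [0.084, 0.996, -0.002], [-0.002, -0.002, -1.0]]
contact_force: [0.4, 0.3, -0.2]
opening: 0.703
```

```bash
python3 -c "
from h import *
st()
S=[rect(.41,-.31,175.2,.15,.11,.01),rect(.41,-.31,175.2,.1,.06,.031),rect(.573,-.2865,1,.036,.027,.034),circ(.3963,.293,.066,.014),circ(.3963,.293,.023,.036),rect(.5822,.3138,-.5,.054,.054,.031)]
c=snap('wrist','w18');overlay(c,S,'w18o',(0,0,640,480),1.25)
c=snap('top','t18');overlay(c,S,'t18o',(140,160,500,360),2.2)
"
```

```text
44.65 [ 0.4105 -0.3105  0.1569] [[-0.996, 0.084, 0.002], [0.084, 0.996, -0.002], [-0.002, -0.002, -1.0]] [ 0.4  0.3 -0.2] 0.7026132559446775 [ -41.2   13.6   94.4   -0.    71.8 -126.4]
```

View pics/w18o.png

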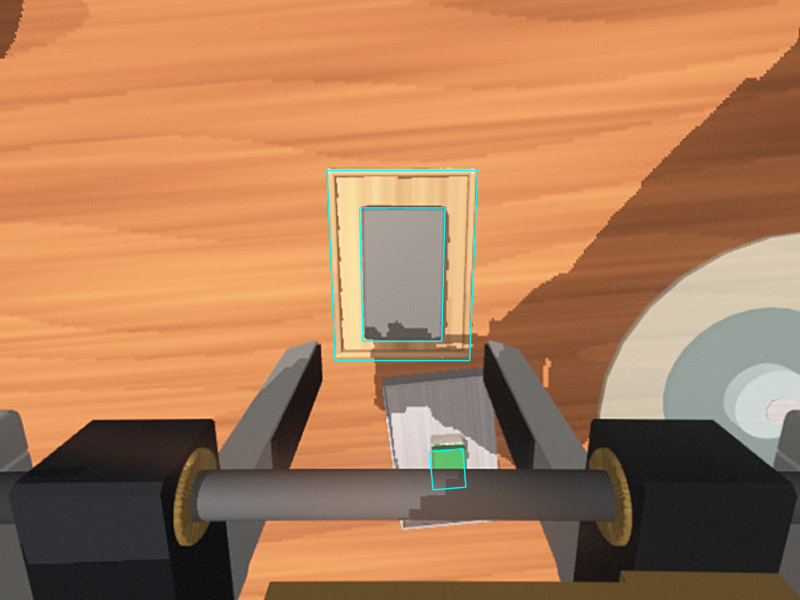

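View pics/t18o.png

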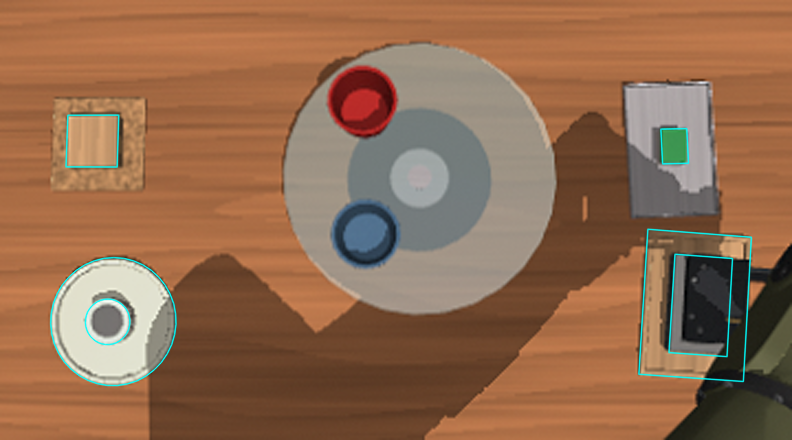

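```bash
python3 -c "
from h import *
a=load('top0')['color'].astype(int);b=load('t18')['color'].astype(int)
def cen(c,f): m=f(c);m[:170]=0;m[310:]=0;m[:,:270]=0;m[:,400:]=0;y,x=np.nonzero(m);return x.mean().round(2),y.mean().round(2)
r=lambda c:(c[...,0]>c[...,1]+70)&(c[...,0]>90)&(c[...,1]<50); bl=lambda c:(c[...,2]>c[...,0]+25)
print(cen(a,r),cen(b,r),cen(a,bl),cen(b,bl))
workorder.job_done()
"
```

```text
(np.float64(304.45), np.float64(207.22)) (np.float64(303.89), np.float64(205.76)) (np.float64(305.52), np.float64(265.12)) (np.float64(305.61), np.float64(265.18))
the job is handed in; nothing more can be done
```

The stack is cleared in the order asked, and the job was handed in at about 45 s of arm time. The tile is on the steel rack, the chips in the dish, the dice box on the coaster, and the case lengthwise in the tray. Each was let go the same way up as before, and the gripper was about 0.1 m clear of everything at the end.

**Placement:** In the last pictures each piece lay within about 1–2 mm of the middle of its place. The top view was partly hidden over the tray by the gripper, so the case was checked with the wrist camera instead.

**Failed first grasp:** My first try at the tile closed on air above it without touching anything. The fingers really end about 23–29 mm above the reported TCP, so I corrected the height for every later grasp. Each close then ended with about 3–7 N upward on the tool, and nothing shifted visibly.

**Wrong direction:** A sign mistake in my helper took the tile about 40 mm the wrong way in x while in the air. I corrected it before lowering.

**Cups:** The tea cup's position in the picture matched the start to 0.1 px. The dice cup's colour centre differed by about 1.5 px (roughly 3 mm). I put that down to the changed shadow, because the arm never came near it and felt no contact there, but I didn't check it separately before handing in.

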